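# Nest the camping pans in the shed bay and shut its gate

### The job

Put the camping pans away: take the tin out of the largest pan and stand it upright on the small wooden board, then nest all the other pans there are into the largest pan, biggest first, where it stands on the plywood deck. Every pan must sit level and fully down in the next larger one, the handles fanned out with at least two to three fingers' room (50 mm) between any two handle ends. Then push the gate of the bay shut until it snaps home on its catch, and leave the fork and the pump where they lie.

Things in the scene. Friction and masses are not known exactly. Their poses are not given: they have to be found in the camera images.
- pan1_mid (a point): The largest of the aluminium saucepans (0.4 kg): 136 mm outer diameter at the rim, 124 mm at the bottom, 55 mm from underside to rim, wall 3 mm, floor 4 mm thick; it stands on the plywood deck from the start and serves as the outer pan of the nest. This point is on the pan's vertical axis, half-way up (27.5 mm above its underside). z is up when upright; +x points from the pan's axis along its straight wooden handle.
- pan1_end (a point): Outer end of that pan's handle, 148 mm from the pan's axis along +x. The handle is a level bar 16 mm wide and 13 mm high that lies on top of the rim and runs radially outward: its underside is 54 mm, its middle 60.5 mm and its top 67 mm above the pan's underside. It is free on both sides and below, from the wall at 68 mm to the end; axes as the pan's.
- pan2_mid (a point): The second largest of the aluminium saucepans (0.24 kg): 114 mm outer diameter at the rim, 102 mm at the bottom, 55 mm from underside to rim, wall 3 mm, floor 4 mm thick; it starts upright on the black shelf; it may be absent (None). This point is on the pan's vertical axis, half-way up (27.5 mm above its underside). z is up when upright; +x points from the pan's axis along its straight wooden handle.
- pan2_end (a point): Outer end of that pan's handle, 140 mm from the pan's axis along +x. The handle is a level bar 16 mm wide and 13 mm high that lies on top of the rim and runs radially outward: its underside is 54 mm, its middle 60.5 mm and its top 67 mm above the pan's underside. It is free on both sides and below, from the wall at 57 mm to the end; axes as the pan's.
- pan3_mid (a point): The second smallest of the aluminium saucepans (0.19 kg): 92 mm outer diameter at the rim, 80 mm at the bottom, 55 mm from underside to rim, wall 3 mm, floor 4 mm thick; it starts upright on the black shelf; it may be absent (None). This point is on the pan's vertical axis, half-way up (27.5 mm above its underside). z is up when upright; +x points from the pan's axis along its straight wooden handle.
- pan3_end (a point): Outer end of that pan's handle, 130 mm from the pan's axis along +x. The handle is a level bar 16 mm wide and 13 mm high that lies on top of the rim and runs radially outward: its underside is 54 mm, its middle 60.5 mm and its top 67 mm above the pan's underside. It is free on both sides and below, from the wall at 46 mm to the end; axes as the pan's.
- pan4_mid (a point): The smallest of the aluminium saucepans (0.14 kg): 70 mm outer diameter at the rim, 58 mm at the bottom, 55 mm from underside to rim, wall 3 mm, floor 4 mm thick; it starts upright on the black shelf; it may be absent (None). This point is on the pan's vertical axis, half-way up (27.5 mm above its underside). z is up when upright; +x points from the pan's axis along its straight wooden handle.
- pan4_end (a point): Outer end of that pan's handle, 120 mm from the pan's axis along +x. The handle is a level bar 16 mm wide and 13 mm high that lies on top of the rim and runs radially outward: its underside is 54 mm, its middle 60.5 mm and its top 67 mm above the pan's underside. It is free on both sides and below, from the wall at 35 mm to the end; axes as the pan's.
- tin_mid (a point): Closed round aluminium tin, 60 mm diameter, 90 mm high, 0.15 kg, standing upright inside the largest pan at the start. This point is its centre, 45 mm above its underside.
- board_top (a point): Centre of the top face of a fixed square wooden board, 110 x 110 mm, 12 mm thick, lying on the black shelf at the robot's left; the tin's place. A fixed rack of terracotta pots, 135 mm high, stands farther off at the far left, some 50 mm or more clear of the board.
- bay_deck (a point): Centre of the top face of the deck of the fixed bay: plywood, 180 mm along x, 310 mm along y, its top 20 mm above the black shelf. Axes: x away from the robot, y to the left, z up when the bay stands square (it is turned by a few degrees). The +y end has a steel panel 90 mm above the deck with its inner face at y = 149 mm; the far (+x) edge has a lip 16 mm high; the near (-x) edge is open, so handles can overhang there; the -y end has the gate.
- gate_hinge (a point): Point on the upright hinge axis of the gate, 47 mm above the deck (half-way up the gate), at x = +80 mm, y = -150 mm of the bay. Turns with the gate: its -x axis points along the gate to the free end, its -y axis out of the gate's outer face.
- gate_free (a point): Point of the gate near its free end, 150 mm from the hinge axis, 47 mm above the deck, in the middle of the gate's thickness. The gate is a flat barred steel panel 152 mm long, 8 mm thick, its top edge 90 mm above the deck.
- gate (a joint): Angle of the gate (rad): 0 shut, along the bay's -y edge; it grows to 1.6 as the free end swings outward, away from the deck. It stays where it is left. In the last 0.1 rad a nose at the free end must be pushed past a spring roller (about 5 N at the free end); past it the gate snaps to its stop and reads 0 to 0.02.
- fork: Bystander: hand fork, 295 mm long, lying on the far part of the shelf; origin under its shank.
- pump: Bystander: bike pump, a blue tube 280 mm long, lying on the far part of the shelf; origin under its middle.
There are look-alikes about, which are no part of the job. What is shaped like the part that bears tin_mid but black or orange is not meant.

How it is judged:
By the outcome, as a careful person would: the job done as asked, in the order asked, and still so for the second after the job is handed in, with the robot touching nothing.
Of pan2, pan3, pan4 only 2 to 3 are there at a start; the rules pass over those that are not, and their reading is None.
At some moment in a run one of pan2, pan3, pan4 may be knocked a few centimetres aside while the robot is not near it.
It also fails if it takes over 210 s, if anything falls off the work surface, if the arm or the gripper's body presses on something with over 40 N, if the wrist force passes 120 N, or if a joint passes its speed limit or range.

### The arm

A 6-joint arm with a two-finger parallel gripper is mounted at the origin on the work surface. World frame = base frame: x ahead of the robot, y to its left, z up, the work surface at z = 0. Lengths are in m, angles in degrees, forces in N, time in s.
With the tool pointing down it reaches from about 0.225 to 0.875 m from the base axis. Payload 3.4 kg.
Tool frame: the origin (TCP) lies at the very end of the fingers, on their centre line; the grasp point (between the pads) lies 19 mm behind it; z points along the fingers, x is the direction in which the jaws open and shut, and the axes are right-handed (so a half turn about z gives the same grasp; the last joint's range is limited). The gripper opens to 85 mm and grips with 20 to 120 N. Pads are 22 mm wide; open, the fingers measure 114 mm over their backs; the gripper's body (76 mm by 85 mm) begins 54 mm behind the grasp point. The pads swing forward as they close: fully open they stand 13 mm farther back than shut.
Start: joints at [65.604, 15.808, 86.224, -0, 77.962, -6.933], TCP at [0.173, 0.549, 0.231] pointing down, gripper open.
Joint ranges: [-165.64, 165.64], [-43.16, 119.46], [12.63, 154.43], [-67.54, 247.53], [6.08, 155.33], [-154.97, 154.97]. Speed limits (degrees/s): [147.25, 147.25, 180, 180, 180, 180].

### API

Orientations are given as [roll, pitch, yaw] about the fixed x, y, z axes, in that order (R = Rz(yaw) Ry(pitch) Rx(roll)).
In Python, from station import r gives the robot as it stands.
- The arm moves only by the tool arm_command, never from a script. Its argument "commands" is a list of rows, each an object of numbers: "tx", "ty", "tz": the shift along the tool's x, y, z in cm; "ax", "ay", "az": the turn, a rotation vector about the tool's x, y, z in degrees; "hand": the closure, from -1 (fully open) to 1 (shut). A call has 1 to 20 rows; each row shifts and turns the commanded pose from where the row before left it, along the tool's axes as they then stand; what a row does not reach is not made up. A row lasts 1/12 s, in which the tool goes at most 41.7 mm and 7.16 degrees, less where a joint would pass 70% of its speed; a pose out of reach is approached as far as the arm can. A call is refused whole if a number of a shift passes 4.17 or a number of a turn 7.16, either way. A call with a gripper value outside its range is refused whole. The fingers move at their own pace and stop on an object; the grip force is fixed at half the most. Time passes only in rows, so rows that do not move let the fingers close. It gives the time, the measured TCP pose, the force and the opening at its end, in the units of the state.
- r.read_state(): the state, without advancing time (a new reading comes with each control period).
- r.get_image(name): name is "scene" or "top" or "wrist"; returns the picture (420x560x3 uint8, blue, green, red); there is no depth.
- r.camera_info(name): a dict with "K" (3x3 intrinsics, pixels), "position" and "rotation" of the camera in the world; the wrist camera has in their place "mount" (4x4, takes a point from camera to tool coordinates, whose origin is the TCP and whose axes are the tool frame's). Camera axes: x right, y down, z forward; pixel columns grow to the right and rows downward; lengths in m; the calibration is good to about 2 mm. A picture is of the moment at which its call begins: read the wrist's pose just before it. camera_info takes no time and is no camera call.
- r.hand_in(): hands the job in, once; it reports no verdict.
The state is a dict: "time_s": time; "joint_pos": joint angles; "qd": joint speeds; "joint_torque": joint torques, N m; "position": TCP position; "eef_rot": TCP orientation; "wrist_force": force on the tool from outside, world axes, zero at the start; "moment": the same for the moment, N m; "opening": finger opening in m.
Only numpy, scipy, OpenCV 4.12 (cv2) and the standard library are available. Lean on these libraries where they do the work, as an engineer would, in place of code of your own. Each camera call takes 0.05 s, during which the arm holds its last target.

## Working session

There is one attempt and no reset: what is moved stays moved. The work goes in short steps, Python scripts to look and compute and a tool call to move; the robot and the scene stay as the last step left them, time stands still between calls to the robot, and variables do not carry over. Pictures are saved under pics/ and viewed, and the job is handed in when it is done.

Besides the shell and the picture viewer there is one more tool, called as name(argument=value, ...) on one line, values as JSON. arm_command: Moves the arm, as the interface text tells. Its arguments: {"type":"object","properties":{"commands":{"type":"array","items":{"type":"object","properties":{"tx":{"type":"number"},"ty":{"type":"number"},"tz":{"type":"number"},"ax":{"type":"number"},"ay":{"type":"number"},"az":{"type":"number"},"hand":{"type":"number"}}}}},"required":["commands"]}

```bash
ls; mkdir -p pics
python3 - <<'E'
from station import r
import cv2,numpy as np
np.set_printoptions(precision=4,suppress=True)
print(r.read_state())
for n in ["scene","top","wrist"]:
    im=r.get_image(n); cv2.imwrite(f"pics/{n}0.png",im); print(n,r.camera_info(n))
E
```

```text
pics
{'time_s': 0.0, 'joint_pos': array([65.6039, 15.8493, 86.2971,  0.0006, 77.9622, -6.9349]), 'qd': array([-0.0954, -0.0995, -0.0855,  0.0578,  0.0254,  0.0284]), 'joint_torque': array([  0.0016, -41.6784, -24.5798,  -0.0002,   0.0111,   0.    ]), 'position': array([0.1723, 0.548 , 0.2304]), 'eef_rot': array([-179.9863,    0.1077,   72.5387]), 'wrist_force': array([-0.3122,  0.3753,  0.5462]), 'moment': array([-0.0453, -0.0036, -0.0058]), 'opening': 0.08553251330097779}
scene {'K': array([[451.1289,   0.    , 271.5543],
       [  0.    , 451.1289, 204.7154],
       [  0.    ,   0.    ,   1.    ]]), 'position': array([1.1942, 0.6489, 0.8126]), 'rotation': array([-129.9095,    0.9176,  135.5122])}
top {'K': array([[392.1737,   0.    , 277.1283],
       [  0.    , 392.1737, 215.5199],
       [  0.    ,   0.    ,   1.    ]]), 'position': array([0.501 , 0.0172, 1.0144]), 'rotation': array([-175.2998,   -0.0143,  -90.878 ])}
wrist {'K': array([[316.1324,   0.    , 281.861 ],
       [  0.    , 316.1324, 212.8797],
       [  0.    ,   0.    ,   1.    ]]), 'mount': array([[ 1.    , -0.0005, -0.0001,  0.0002],
       [ 0.0005,  0.9518,  0.3067, -0.0782],
       [-0.0001, -0.3067,  0.9518, -0.143 ],
       [ 0.    ,  0.    ,  0.    ,  1.    ]])}
```

View pics/scene0.png

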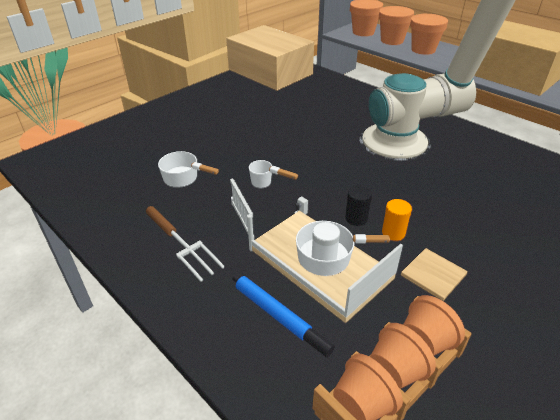

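View pics/top0.png

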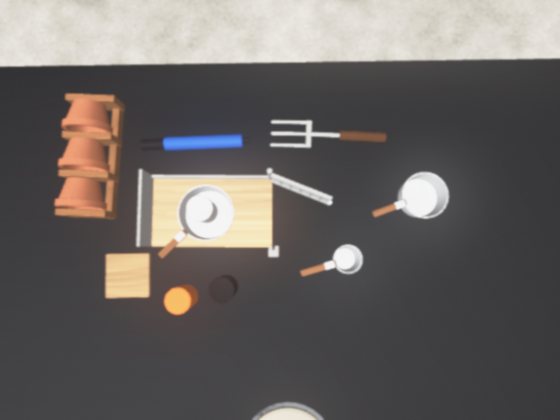

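View pics/wrist0.png

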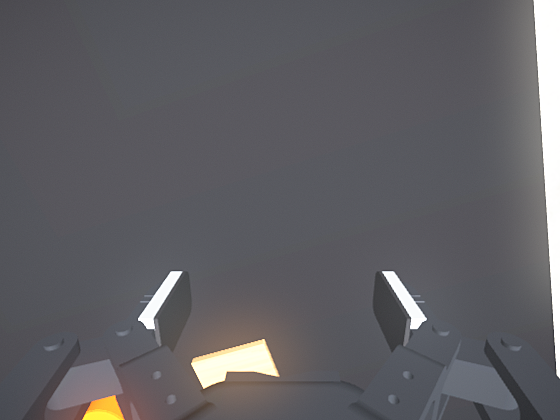

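Run:
```python
import cv2,numpy as np
t=cv2.imread('pics/top0.png');s=cv2.imread('pics/scene0.png')
a=cv2.resize(t[160:320,90:290],None,fx=4,fy=4,interpolation=cv2.INTER_CUBIC)[:600];cv2.imwrite('pics/c1.png',a)
a=cv2.resize(t[160:290,260:460],None,fx=4,fy=4,interpolation=cv2.INTER_CUBIC);cv2.imwrite('pics/c2.png',a)
a=cv2.resize(s[140:330,150:480],None,fx=2.4,fy=2.4,interpolation=cv2.INTER_CUBIC);cv2.imwrite('pics/c3.png',a)
```

```text
(no output)
```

View pics/c1.png

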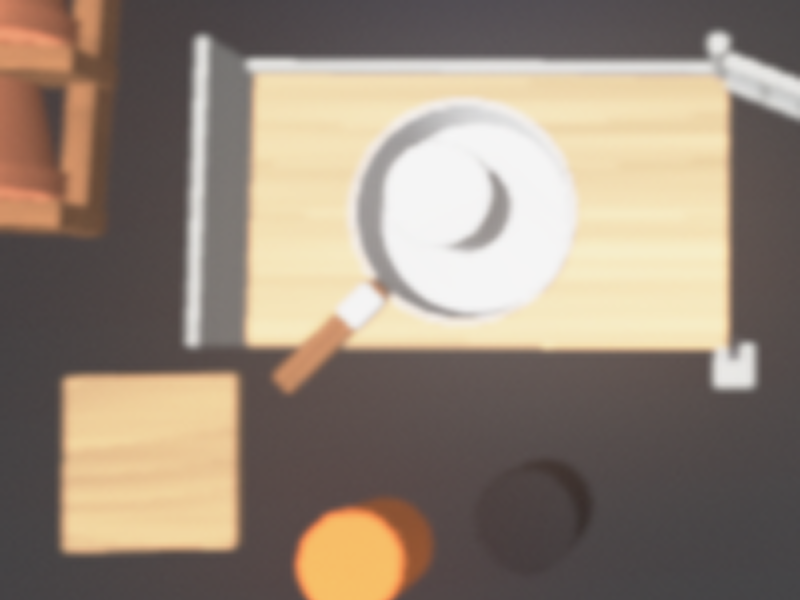

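View pics/c2.png

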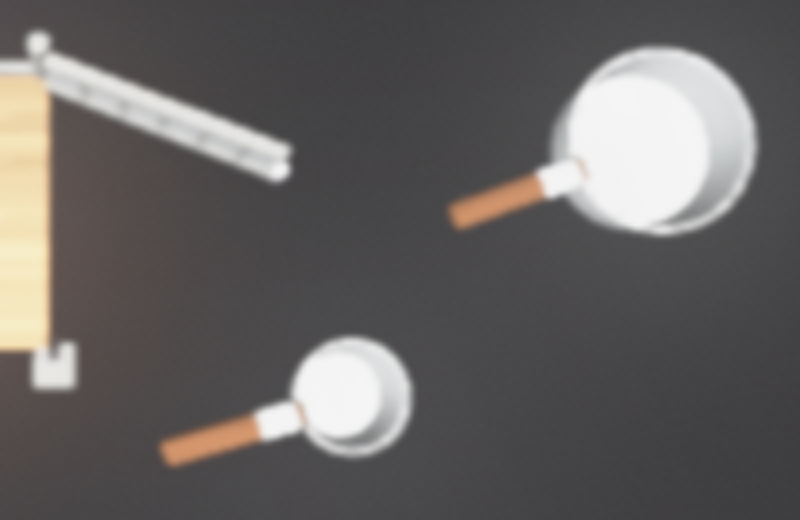

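View pics/c3.png

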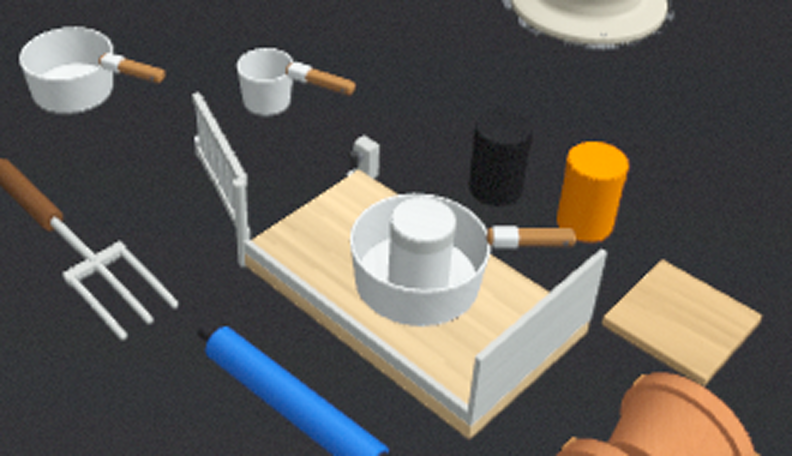

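```bash
cat > h.py <<'E'
import cv2,numpy as np
from scipy.spatial.transform import Rotation as Ro
from scipy.optimize import least_squares
np.set_printoptions(precision=4,suppress=True)
INFO={"scene":dict(K=np.array([[451.1289,0,271.5543],[0,451.1289,204.7154],[0,0,1]]),p=np.array([1.1942,.6489,.8126]),e=[-129.9095,.9176,135.5122]),
"top":dict(K=np.array([[392.1737,0,277.1283],[0,392.1737,215.5199],[0,0,1]]),p=np.array([.501,.0172,1.0144]),e=[-175.2998,-.0143,-90.878])}
WK=np.array([[316.1324,0,281.861],[0,316.1324,212.8797],[0,0,1]])
WM=np.array([[1,-.0005,-.0001,.0002],[.0005,.9518,.3067,-.0782],[-.0001,-.3067,.9518,-.143],[0,0,0,1]])
def pose(n,st=None):
    if n=="wrist":
        R=Ro.from_euler('xyz',st['eef_rot'],degrees=True).as_matrix()
        return WK,R@WM[:3,3]+st['position'],R@WM[:3,:3]
    i=INFO[n]; return i['K'],i['p'],Ro.from_euler('xyz',i['e'],degrees=True).as_matrix()
def cast(n,px,z,st=None):
    K,p,R=pose(n,st); px=np.atleast_2d(px).astype(float)
    d=np.c_[px,np.ones(len(px))]@np.linalg.inv(K).T@R.T
    return p+d*((z-p[2])/d[:,2])[:,None]
def proj(n,P,st=None):
    K,p,R=pose(n,st); c=(np.atleast_2d(P)-p)@R; u=c@K.T; return u[:,:2]/u[:,2:]
def circ(P,Rr=None,c0=None):
    c0=P[:,:2].mean(0) if c0 is None else c0
    if Rr: f=lambda v:np.hypot(*(P[:,:2]-v).T)-Rr; x=c0
    else: f=lambda v:np.hypot(*(P[:,:2]-v[:2]).T)-v[2]; x=[*c0,.04]
    s=least_squares(f,x,loss='soft_l1',f_scale=.001); return s.x,np.sqrt(np.median(s.fun**2))
def brown(im):
    h=cv2.cvtColor(im,cv2.COLOR_BGR2HSV); return cv2.inRange(h,(5,90,90),(16,210,235))
def white(im,v=140):
    h=cv2.cvtColor(im,cv2.COLOR_BGR2HSV); return cv2.inRange(h,(0,0,v),(180,45,255))
def comp(mask,seed_box):
    x0,y0,x1,y1=seed_box; m=np.zeros_like(mask); m[y0:y1,x0:x1]=mask[y0:y1,x0:x1]
    cs,_=cv2.findContours(m,cv2.RETR_EXTERNAL,cv2.CHAIN_APPROX_NONE)
    return max(cs,key=cv2.contourArea)[:,0,:]
E
python3 - <<'E'
from h import *
im=cv2.imread('pics/top0.png')
cam=INFO['top']['p'][:2]
for name,box,hb,R,zr,v in [("pan2",(395,165,455,225),(370,195,402,222),.057,.055,120),("pan4",(328,240,370,280),(298,255,330,282),.035,.055,120)]:
    m=white(im,v); c=comp(m,box); P=cast('top',c,zr)
    c0=P[:,:2].mean(0)
    for k in range(3):
        o=(c0-cam)/np.linalg.norm(c0-cam); sel=((P[:,:2]-c0)@o>0.0)
        x,e=circ(P[sel],None,c0); xr,e2=circ(P[sel],R,c0); c0=xr
    print(name,x,e,xr,e2)
    hc=comp(brown(im),hb); H=cast('top',hc,zr+.012); 
    l=cv2.fitLine(H[:,:2].astype(np.float32),cv2.DIST_L2,0,.001,.001).ravel()
    d=l[:2]; 
    if (l[2:]-c0)@d<0:d=-d
    print(' handle yaw',np.degrees(np.arctan2(d[1],d[0])),'from centroid',np.degrees(np.arctan2(*(H[:,:2].mean(0)-c0)[::-1])),'end r',((H[:,:2]-c0)@d).max(),((H[:,:2]-c0)@d).min())
# pan1 + tin, board, deck
m=brown(im)
hc=comp(m,(155,228,182,262)); H=cast('top',hc,.085)
print('p1 handle mean',H[:,:2].mean(0)); l=cv2.fitLine(H[:,:2].astype(np.float32),cv2.DIST_L2,0,.001,.001).ravel();print(l, np.degrees(np.arctan2(l[1],l[0])))
b=comp(cv2.inRange(cv2.cvtColor(im,cv2.COLOR_BGR2HSV),(8,40,110),(28,200,255)),(95,248,155,305)); r_=cv2.minAreaRect(b);print('board',r_,cast('top',cv2.boxPoints(r_),.012)[:,:2],cast('top',[r_[0]],.012))
tin_px=[(203.0,208.5)]
print('px deck corners', cast('top',[(152,178),(272.5,178.5),(272.5,247.5),(151.5,247)],.02)[:,:2])
print('tins',cast('top',[(178,300.5),(222,290)],.09)[:,:2])
E
```

```text
pan2 [ 0.626  -0.3491  0.0586] 0.000619567347714889 [ 0.6267 -0.351 ] 0.0007359135962344475
 handle yaw 109.29157 from centroid 109.54447127186042 end r 0.14384876442371686 0.08748241010470462
pan4 [ 0.472  -0.1538  0.0364] 0.0006388729347963779 [ 0.4717 -0.1555] 0.0006766330919350111
 handle yaw 105.78094 from centroid 105.38329319009235 end r 0.12281925670400666 0.06511809126427298
p1 handle mean [0.5031 0.2771]
[ 0.6776 -0.7354  0.5031  0.2771] -47.342987
board ((126.99998474121094, 275.0), (45.99999237060547, 45.99999237060547), 90.0) [[0.497  0.4577]
 [0.4952 0.3406]
 [0.3797 0.3393]
 [0.3815 0.4552]] [[0.4381 0.3982 0.012 ]]
px deck corners [[0.6842 0.335 ]
 [0.6782 0.0261]
 [0.5018 0.0286]
 [0.5078 0.3344]]
tins [[0.3824 0.2491]
 [0.405  0.1468]]
```

Run:
```python
from h import *
p=cast('top',[(205.9,212.6)],.075)[0];t=cast('top',[(199.75,208.7)],.114)[0];print('pan1',p,'tin',t)
H=np.array([.5031,.2771]);d=H-p[:2];print(np.degrees(np.arctan2(d[1],d[0])),np.hypot(*d))
print('board',cast('top',[(127.7,275.4)],.012))
# scene checks
print('scene px',proj('scene',[p,t,[.438,.397,.012],[.6265,-.350,.055],[.4718,-.1547,.055]]))
```

```text
pan1 [0.5879 0.1869 0.075 ] tin [0.5935 0.1941 0.114 ]
133.24315687688292 0.12376265625990757
board [[0.437  0.3964 0.012 ]]
scene px [[323.3422 239.2109]
 [325.1214 229.6121]
 [432.3454 270.7457]
 [176.396  161.73  ]
 [259.3266 166.6371]]
```

```bash
cat > go.py <<'E'
import sys
from station import r
from h import *
# usage: go.py x y z yaw : prints shift in tool axes (cm) & turn needed (deg) from current pose
s=r.read_state(); R=Ro.from_euler('xyz',s['eef_rot'],degrees=True)
x,y,z,yaw=map(float,sys.argv[1:5]); T=Ro.from_euler('xyz',[180,0,yaw],degrees=True)
print('t',round(s['time_s'],2),'pos',s['position'],'rpy',s['eef_rot'],'q',s['joint_pos'],'F',s['wrist_force'],'op',s['opening'])
d=np.array([x,y,z])-s['position']
print('shift cm (before turn)',R.inv().apply(d)*100,' after turn',T.inv().apply(d)*100,'turn',(R.inv()*T).as_rotvec(degrees=True))
E
python3 go.py .5935 .1941 .2304 72.54
```

```text
t 0.15 pos [0.1724 0.5481 0.2306] rpy [-179.9896    0.082    72.5359] q [65.603  15.8404 86.2787  0.0005 77.9637 -6.933 ] F [ 0.664  -0.4665  0.3054] op 0.08584703557554553
shift cm (before turn) [-21.1329  50.7937   0.0437]  after turn [-21.1366  50.7922   0.0227] turn [-0.0104  0.082  -0.0041]
```

arm_command(commands=[{"tx": -1.06,"ty": 2.54,"hand": -1},{"tx": -1.06,"ty": 2.54},{"tx": -1.06,"ty": 2.54},{"tx": -1.06,"ty": 2.54},{"tx": -1.06,"ty": 2.54},{"tx": -1.06,"ty": 2.54},{"tx": -1.06,"ty": 2.54},{"tx": -1.06,"ty": 2.54},{"tx": -1.06,"ty": 2.54},{"tx": -1.06,"ty": 2.54},{"tx": -1.06,"ty": 2.54},{"tx": -1.06,"ty": 2.54},{"tx": -1.06,"ty": 2.54},{"tx": -1.06,"ty": 2.54},{"tx": -1.06,"ty": 2.54},{"tx": -1.06,"ty": 2.54},{"tx": -1.06,"ty": 2.54},{"tx": -1.06,"ty": 2.54},{"tx": -1.06,"ty": 2.54},{"tx": -1.06,"ty": 2.54}])

```text
invalid input at $.commands[0]: expected keys tx, ty, tz, ax, ay, az, hand
```

arm_command(commands=[{},{},{}])

```text
invalid input at $.commands[0]: expected keys tx, ty, tz, ax, ay, az, hand
```

```bash
python3 go.py .5935 .1941 .076 72.54
python3 - <<'E'
from h import *
from station import r
st=r.read_state();im=r.get_image('wrist');cv2.imwrite('pics/w1.png',im)
np.save('st_w1.npy',st,allow_pickle=True)
print(proj('wrist',[[.5935,.1941,.114],[.5879,.1869,.075]],st))
E
```

```text
t 0.15 pos [0.1724 0.5481 0.2306] rpy [-179.9896    0.082    72.5359] q [65.603  15.8404 86.2787  0.0005 77.9637 -6.933 ] F [ 0.664  -0.4665  0.3054] op 0.08584703557554553
shift cm (before turn) [-21.1108  50.7966  15.4837]  after turn [-21.1366  50.7922  15.4627] turn [-0.0104  0.082  -0.0041]
[[125.615  566.9163]
 [132.0113 529.0589]]
```

View pics/w1.png

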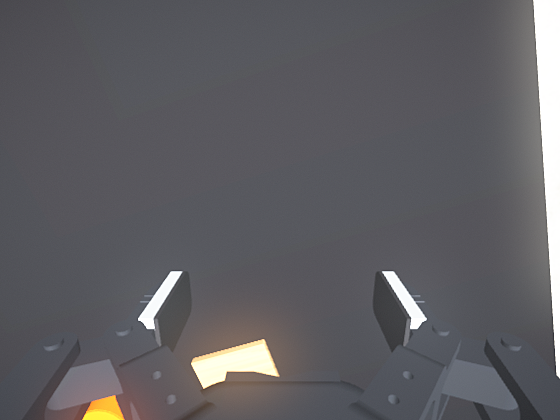

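arm_command(commands=[{"tx": -0.8,"ty": 1.8,"tz": 0,"ax": 0,"ay": 0,"az": 0,"hand": -1},{"tx": -1.5,"ty": 3.6,"tz": 0,"ax": 0,"ay": 0,"az": 0,"hand": -1},{"tx": -1.5,"ty": 3.6,"tz": 0,"ax": 0,"ay": 0,"az": 0,"hand": -1},{"tx": -1.5,"ty": 3.6,"tz": 0,"ax": 0,"ay": 0,"az": 0,"hand": -1},{"tx": -1.5,"ty": 3.6,"tz": 0,"ax": 0,"ay": 0,"az": 0,"hand": -1},{"tx": -1.5,"ty": 3.6,"tz": 0,"ax": 0,"ay": 0,"az": 0,"hand": -1},{"tx": -1.5,"ty": 3.6,"tz": 0,"ax": 0,"ay": 0,"az": 0,"hand": -1},{"tx": -1.5,"ty": 3.6,"tz": 0,"ax": 0,"ay": 0,"az": 0,"hand": -1},{"tx": -1.5,"ty": 3.6,"tz": 0,"ax": 0,"ay": 0,"az": 0,"hand": -1},{"tx": -1.5,"ty": 3.6,"tz": 0,"ax": 0,"ay": 0,"az": 0,"hand": -1},{"tx": -1.5,"ty": 3.6,"tz": 0,"ax": 0,"ay": 0,"az": 0,"hand": -1},{"tx": -1.5,"ty": 3.6,"tz": 0,"ax": 0,"ay": 0,"az": 0,"hand": -1},{"tx": -1.5,"ty": 3.6,"tz": 0,"ax": 0,"ay": 0,"az": 0,"hand": -1},{"tx": -1.5,"ty": 3.6,"tz": 0,"ax": 0,"ay": 0,"az": 0,"hand": -1},{"tx": -0.9,"ty": 2.2,"tz": 0,"ax": 0,"ay": 0,"az": 0,"hand": -1},{"tx": 0,"ty": 0,"tz": 0,"ax": 0,"ay": 0,"az": 0,"hand": -1},{"tx": 0,"ty": 0,"tz": 0,"ax": 0,"ay": 0,"az": 0,"hand": -1},{"tx": 0,"ty": 0,"tz": 0,"ax": 0,"ay": 0,"az": 0,"hand": -1}])

```text
time_s: 1.7
position: [0.5928, 0.1941, 0.2308]
eef_rot: [-179.9, 0.0, 72.5]
wrist_force: [0.1, 0.4, -0.1]
opening: 0.0851
```

```bash
cat > look.py <<'E'
import sys
from h import *
from station import r
n,f=sys.argv[1:3]
st=r.read_state();im=r.get_image(n);cv2.imwrite(f'pics/{f}.png',im);np.save(f'pics/{f}.npy',st,allow_pickle=True)
E
python3 look.py wrist w2; python3 go.py .5935 .1941 .076 72.54
python3 - <<'E'
from h import *
st=np.load('pics/w2.npy',allow_pickle=True).item()
print(proj('wrist',[[.5935,.1941,.114],[.5879,.1869,.075]],st))
E
```

```text
t 1.75 pos [0.5926 0.1945 0.2311] rpy [-179.9256   -0.0046   72.5724] q [ 11.7566  20.0583  79.9554   0.0409  80.049  -60.8229] F [ 0.1628 -0.2646  1.0101] op 0.08534556138160061
shift cm (before turn) [-0.0088  0.1209 15.5102]  after turn [-0.0075  0.1007 15.5103] turn [-0.0744 -0.0046  0.0325]
[[281.9077 207.7107]
 [273.1158 192.992 ]]
```

View pics/w2.png

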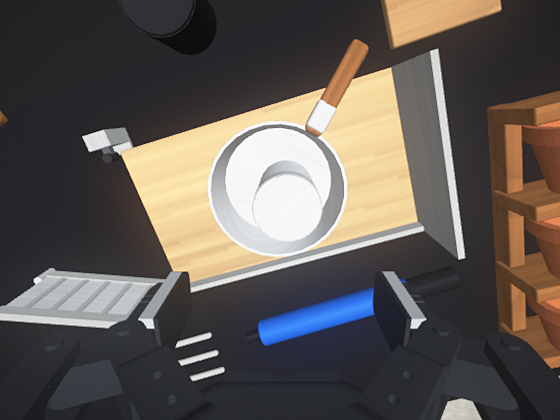

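Run:
```python
from h import *
st=np.load('pics/w2.npy',allow_pickle=True).item()
print('tin',cast('wrist',[(287,207.7)],.114,st),'pan1',cast('wrist',[(276.5,188)],.075,st))
```

```text
tin [[0.5948 0.1983 0.114 ]] pan1 [[0.5841 0.1916 0.075 ]]
```

arm_command(commands=[{"tx": 0.1,"ty": 0.1,"tz": 3,"ax": 0,"ay": 0,"az": 0,"hand": -1},{"tx": 0.1,"ty": 0,"tz": 3,"ax": 0,"ay": 0,"az": 0,"hand": -1},{"tx": 0,"ty": 0,"tz": 3,"ax": 0,"ay": 0,"az": 0,"hand": -1},{"tx": 0,"ty": 0,"tz": 3,"ax": 0,"ay": 0,"az": 0,"hand": -1},{"tx": 0,"ty": 0,"tz": 2.5,"ax": 0,"ay": 0,"az": 0,"hand": -1},{"tx": 0,"ty": 0,"tz": 1,"ax": 0,"ay": 0,"az": 0,"hand": -1},{"tx": 0,"ty": 0,"tz": 0,"ax": 0,"ay": 0,"az": 0,"hand": -1},{"tx": 0,"ty": 0,"tz": 0,"ax": 0,"ay": 0,"az": 0,"hand": -1}])

```text
time_s: 2.42
position: [0.595, 0.1963, 0.077]
eef_rot: [180.0, -0.0, 72.6]
wrist_force: [0.2, -0.1, 1.7]
opening: 0.0854
```

arm_command(commands=[{"tx": 0,"ty": 0,"tz": 0,"ax": 0,"ay": 0,"az": 0,"hand": 0.2},{"tx": 0,"ty": 0,"tz": 0,"ax": 0,"ay": 0,"az": 0,"hand": 1},{"tx": 0,"ty": 0,"tz": 0,"ax": 0,"ay": 0,"az": 0,"hand": 1},{"tx": 0,"ty": 0,"tz": 0,"ax": 0,"ay": 0,"az": 0,"hand": 1},{"tx": 0,"ty": 0,"tz": 0,"ax": 0,"ay": 0,"az": 0,"hand": 1},{"tx": 0,"ty": 0,"tz": 0,"ax": 0,"ay": 0,"az": 0,"hand": 1},{"tx": 0,"ty": 0,"tz": 0,"ax": 0,"ay": 0,"az": 0,"hand": 1},{"tx": 0,"ty": 0,"tz": 0,"ax": 0,"ay": 0,"az": 0,"hand": 1}])

```text
time_s: 3.08
position: [0.5966, 0.196, 0.0788]
eef_rot: [179.8, -0.2, 72.5]
wrist_force: [0.3, 0.9, 7.2]
opening: 0.0586
```

```bash
python3 look.py wrist w3; python3 go.py .437 .3972 .2 72.54
```

```text
t 3.13 pos [0.5966 0.196  0.0788] rpy [179.7849  -0.1586  72.5234] q [ 11.8236  26.6834  92.1744   0.0378  60.877  -60.7178] F [0.0486 0.6468 6.6   ] op 0.05862487997328827
shift cm (before turn) [ 14.43   -21.2208 -12.1595]  after turn [ 14.4027 -21.2621 -12.1196] turn [ 0.2151 -0.1585 -0.0169]
```

View pics/w3.png

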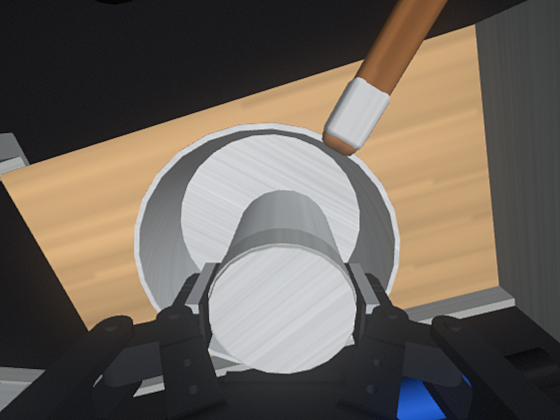

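arm_command(commands=[{"tx": 0,"ty": 0,"tz": -1.2,"ax": 0,"ay": 0,"az": 0,"hand": 1},{"tx": 0,"ty": 0,"tz": -2,"ax": 0,"ay": 0,"az": 0,"hand": 1},{"tx": 0,"ty": 0,"tz": -3,"ax": 0,"ay": 0,"az": 0,"hand": 1},{"tx": 0,"ty": 0,"tz": -3,"ax": 0,"ay": 0,"az": 0,"hand": 1},{"tx": 0,"ty": 0,"tz": -3,"ax": 0,"ay": 0,"az": 0,"hand": 1},{"tx": 1,"ty": -1.4,"tz": 0,"ax": 0,"ay": 0,"az": 0,"hand": 1},{"tx": 1.8,"ty": -2.6,"tz": 0,"ax": 0,"ay": 0,"az": 0,"hand": 1},{"tx": 1.8,"ty": -2.6,"tz": 0,"ax": 0,"ay": 0,"az": 0,"hand": 1},{"tx": 1.8,"ty": -2.6,"tz": 0,"ax": 0,"ay": 0,"az": 0,"hand": 1},{"tx": 1.8,"ty": -2.6,"tz": 0,"ax": 0,"ay": 0,"az": 0,"hand": 1},{"tx": 1.8,"ty": -2.6,"tz": 0,"ax": 0,"ay": 0,"az": 0,"hand": 1},{"tx": 1.8,"ty": -2.6,"tz": 0,"ax": 0,"ay": 0,"az": 0,"hand": 1},{"tx": 1.8,"ty": -2.6,"tz": 0,"ax": 0,"ay": 0,"az": 0,"hand": 1},{"tx": 0.8,"ty": -1.6,"tz": 0,"ax": 0,"ay": 0,"az": 0,"hand": 1},{"tx": 0,"ty": 0,"tz": 0,"ax": 0,"ay": 0,"az": 0,"hand": 1},{"tx": 0,"ty": 0,"tz": 0,"ax": 0,"ay": 0,"az": 0,"hand": 1}])

```text
time_s: 4.47
position: [0.4355, 0.3969, 0.1988]
eef_rot: [179.9, -0.0, 72.7]
wrist_force: [0.4, 0.0, -1.6]
opening: 0.0589
```

```bash
python3 look.py wrist w4; python3 go.py .437 .3972 .068 72.54
```

```text
t 4.52 pos [0.4363 0.3963 0.1987] rpy [179.9287  -0.0056  72.5871] q [ 35.5184  18.1284  87.5617  -0.0556  74.2624 -37.0537] F [ 0.3521 -0.1249 -1.0483] op 0.05866418623426494
shift cm (before turn) [ 0.1108  0.0243 13.0714]  after turn [ 0.1122  0.0405 13.0714] turn [ 0.0713 -0.0056  0.0471]
```

View pics/w4.png

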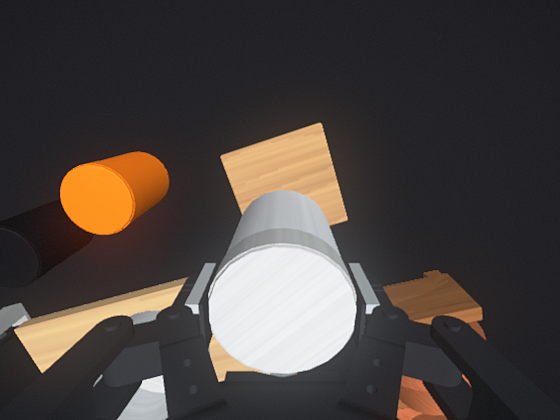

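Run:
```python
from h import *
st=np.load('pics/w4.npy',allow_pickle=True).item()
c=cast('wrist',[(220,157),(321,123),(348,221)],.012,st)[:,:2];print(c,(c[0]+c[2])/2,np.linalg.norm(c[0]-c[1]))
```

```text
[[0.3853 0.3456]
 [0.3838 0.4545]
 [0.4934 0.4556]] [0.4393 0.4006] 0.1088498170732419
```

arm_command(commands=[{"tx": 0.3,"ty": 0,"tz": 3,"ax": 0,"ay": 0,"az": 0,"hand": 1},{"tx": 0,"ty": 0.1,"tz": 3,"ax": 0,"ay": 0,"az": 0,"hand": 1},{"tx": 0,"ty": 0,"tz": 3,"ax": 0,"ay": 0,"az": 0,"hand": 1},{"tx": 0,"ty": 0,"tz": 2,"ax": 0,"ay": 0,"az": 0,"hand": 1},{"tx": 0,"ty": 0,"tz": 1,"ax": 0,"ay": 0,"az": 0,"hand": 1},{"tx": 0,"ty": 0,"tz": 0.5,"ax": 0,"ay": 0,"az": 0,"hand": 1},{"tx": 0,"ty": 0,"tz": 0.3,"ax": 0,"ay": 0,"az": 0,"hand": 1},{"tx": 0,"ty": 0,"tz": 0,"ax": 0,"ay": 0,"az": 0,"hand": 1},{"tx": 0,"ty": 0,"tz": 0,"ax": 0,"ay": 0,"az": 0,"hand": 1},{"tx": 0,"ty": 0,"tz": 0,"ax": 0,"ay": 0,"az": 0,"hand": 1}])

```text
time_s: 5.35
position: [0.4389, 0.3996, 0.0718]
eef_rot: [179.9, -0.1, 72.5]
wrist_force: [-0.0, 0.7, -1.0]
opening: 0.0589
```

arm_command(commands=[{"tx": 0,"ty": 0,"tz": 0.1,"ax": 0,"ay": 0,"az": 0,"hand": 1},{"tx": 0,"ty": 0,"tz": 0.1,"ax": 0,"ay": 0,"az": 0,"hand": 1},{"tx": 0,"ty": 0,"tz": 0,"ax": 0,"ay": 0,"az": 0,"hand": 1},{"tx": 0,"ty": 0,"tz": 0,"ax": 0,"ay": 0,"az": 0,"hand": 1}])

```text
time_s: 5.68
position: [0.4379, 0.3991, 0.0685]
eef_rot: [180.0, -0.0, 72.5]
wrist_force: [-0.2, 0.5, -0.5]
opening: 0.0584
```

arm_command(commands=[{"tx": 0,"ty": 0,"tz": 0.1,"ax": 0,"ay": 0,"az": 0,"hand": 1},{"tx": 0,"ty": 0,"tz": 0.1,"ax": 0,"ay": 0,"az": 0,"hand": 1},{"tx": 0,"ty": 0,"tz": 0,"ax": 0,"ay": 0,"az": 0,"hand": 1},{"tx": 0,"ty": 0,"tz": 0,"ax": 0,"ay": 0,"az": 0,"hand": 1}])

```text
time_s: 6.02
position: [0.438, 0.3991, 0.0668]
eef_rot: [180.0, -0.0, 72.5]
wrist_force: [-0.7, -0.7, 3.1]
opening: 0.0585
```

arm_command(commands=[{"tx": 0,"ty": 0,"tz": 0,"ax": 0,"ay": 0,"az": 0,"hand": -0.2},{"tx": 0,"ty": 0,"tz": 0,"ax": 0,"ay": 0,"az": 0,"hand": -0.6},{"tx": 0,"ty": 0,"tz": 0,"ax": 0,"ay": 0,"az": 0,"hand": -1},{"tx": 0,"ty": 0,"tz": 0,"ax": 0,"ay": 0,"az": 0,"hand": -1},{"tx": 0,"ty": 0,"tz": 0,"ax": 0,"ay": 0,"az": 0,"hand": -1},{"tx": 0,"ty": 0,"tz": -0.5,"ax": 0,"ay": 0,"az": 0,"hand": -1},{"tx": 0,"ty": 0,"tz": -2,"ax": 0,"ay": 0,"az": 0,"hand": -1},{"tx": 0,"ty": 0,"tz": -3.5,"ax": 0,"ay": 0,"az": 0,"hand": -1},{"tx": 0,"ty": 0,"tz": -4,"ax": 0,"ay": 0,"az": 0,"hand": -1},{"tx": 0,"ty": 0,"tz": -3,"ax": 0,"ay": 0,"az": 0,"hand": -1},{"tx": 0,"ty": 0,"tz": 0,"ax": 0,"ay": 0,"az": 0,"hand": -1},{"tx": 0,"ty": 0,"tz": 0,"ax": 0,"ay": 0,"az": 0,"hand": -1}])

```text
time_s: 7.02
position: [0.439, 0.3998, 0.199]
eef_rot: [179.8, -0.3, 72.5]
wrist_force: [-0.1, -0.0, -1.4]
opening: 0.0856
```

```bash
python3 look.py scene s5; python3 look.py top t5;  python3 go.py .60 -.25 .2 19.4
python3 - <<'E'
import cv2
s=cv2.imread('pics/s5.png')
cv2.imwrite('pics/c5.png',cv2.resize(s[140:330,150:480],None,fx=2.4,fy=2.4,interpolation=cv2.INTER_CUBIC))
E
```

```text
t 7.12 pos [0.4373 0.3985 0.1956] rpy [-179.9461    0.0674   72.5364] q [ 35.6082  18.503   87.4531   0.0027  74.1301 -36.9289] F [-0.3576 -0.9075 -0.7623] op 0.08548293189957189
shift cm (before turn) [-56.9818  34.9841  -0.4043]  after turn [-6.1939 66.5765 -0.4385] turn [-0.0187  0.0875 53.1363]
```

View pics/c5.png

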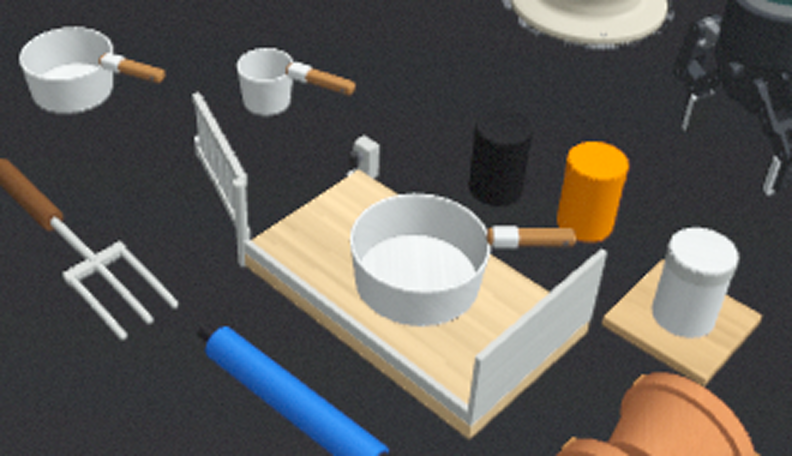

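View pics/t5.png

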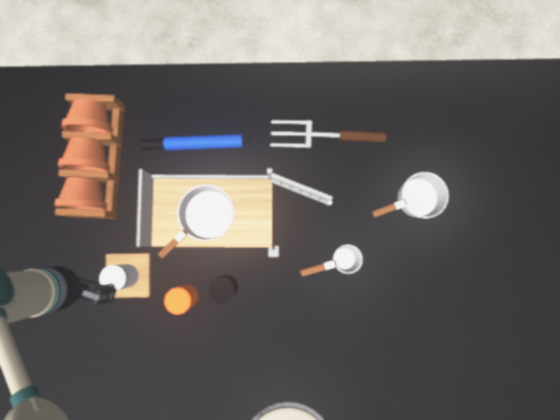

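arm_command(commands=[{"tx": 0,"ty": 0,"tz": 0,"ax": 0,"ay": 0,"az": 5.1,"hand": -1},{"tx": 0,"ty": 0,"tz": 0,"ax": 0,"ay": 0,"az": 6,"hand": -1},{"tx": 0,"ty": 0,"tz": 0,"ax": 0,"ay": 0,"az": 6,"hand": -1},{"tx": 0,"ty": 0,"tz": 0,"ax": 0,"ay": 0,"az": 6,"hand": -1},{"tx": 0,"ty": 0,"tz": 0,"ax": 0,"ay": 0,"az": 6,"hand": -1},{"tx": 0,"ty": 0,"tz": 0,"ax": 0,"ay": 0,"az": 6,"hand": -1},{"tx": 0,"ty": 0,"tz": 0,"ax": 0,"ay": 0,"az": 6,"hand": -1},{"tx": 0,"ty": 0,"tz": 0,"ax": 0,"ay": 0,"az": 6,"hand": -1},{"tx": 0,"ty": 0,"tz": 0,"ax": 0,"ay": 0,"az": 6,"hand": -1}])

```text
time_s: 7.87
position: [0.4369, 0.3982, 0.1939]
eef_rot: [179.9, 0.3, 19.1]
wrist_force: [0.6, -0.5, 0.7]
opening: 0.0856
```

arm_command(commands=[{"tx": -0.3,"ty": 2,"tz": 0,"ax": 0,"ay": 0,"az": 0,"hand": -1},{"tx": -0.3,"ty": 3.6,"tz": 0,"ax": 0,"ay": 0,"az": 0,"hand": -1},{"tx": -0.3,"ty": 3.6,"tz": 0,"ax": 0,"ay": 0,"az": 0,"hand": -1},{"tx": -0.3,"ty": 3.6,"tz": 0,"ax": 0,"ay": 0,"az": 0,"hand": -1},{"tx": -0.3,"ty": 3.6,"tz": 0,"ax": 0,"ay": 0,"az": 0,"hand": -1},{"tx": -0.3,"ty": 3.6,"tz": 0,"ax": 0,"ay": 0,"az": 0,"hand": -1},{"tx": -0.3,"ty": 3.6,"tz": 0,"ax": 0,"ay": 0,"az": 0,"hand": -1},{"tx": -0.3,"ty": 3.6,"tz": 0,"ax": 0,"ay": 0,"az": 0,"hand": -1},{"tx": -0.3,"ty": 3.6,"tz": 0,"ax": 0,"ay": 0,"az": 0,"hand": -1},{"tx": -0.3,"ty": 3.6,"tz": 0,"ax": 0,"ay": 0,"az": 0,"hand": -1},{"tx": -0.4,"ty": 3.6,"tz": 0,"ax": 0,"ay": 0,"az": 0,"hand": -1},{"tx": -0.4,"ty": 3.6,"tz": 0,"ax": 0,"ay": 0,"az": 0,"hand": -1},{"tx": -0.4,"ty": 3.6,"tz": 0,"ax": 0,"ay": 0,"az": 0,"hand": -1},{"tx": -0.4,"ty": 3.6,"tz": 0,"ax": 0,"ay": 0,"az": 0,"hand": -1},{"tx": -0.4,"ty": 3.6,"tz": 0,"ax": 0,"ay": 0,"az": 0,"hand": -1},{"tx": -0.4,"ty": 3.6,"tz": 0,"ax": 0,"ay": 0,"az": 0,"hand": -1},{"tx": -0.4,"ty": 3.6,"tz": 0,"ax": 0,"ay": 0,"az": 0,"hand": -1},{"tx": -0.4,"ty": 3.6,"tz": 0,"ax": 0,"ay": 0,"az": 0,"hand": -1},{"tx": -0.4,"ty": 3.4,"tz": 0,"ax": 0,"ay": 0,"az": 0,"hand": -1}])

```text
time_s: 9.45
position: [0.5964, -0.2525, 0.1937]
eef_rot: [-179.8, 0.2, 19.4]
wrist_force: [-0.3, 0.7, 0.4]
opening: 0.0855
```

arm_command(commands=[{"tx": 0,"ty": 0,"tz": 0,"ax": 0,"ay": 0,"az": 0,"hand": -1},{"tx": 0,"ty": 0,"tz": 0,"ax": 0,"ay": 0,"az": 0,"hand": -1},{"tx": 0,"ty": 0,"tz": 0,"ax": 0,"ay": 0,"az": 0,"hand": -1}])

```text
time_s: 9.7
position: [0.5962, -0.2502, 0.1942]
eef_rot: [-179.8, 0.1, 19.4]
wrist_force: [-1.3, -0.5, 0.5]
opening: 0.085
```

```bash
python3 look.py wrist w6; python3 go.py .5959 -.2632 .0415 19.4
python3 - <<'E'
from h import *
st=np.load('pics/w6.npy',allow_pickle=True).item()
print(proj('wrist',[[.6265,-.350,.055],[.5959,-.2632,.067]],st))
E
```

```text
t 9.75 pos [ 0.5964 -0.2496  0.1948] rpy [-179.816     0.1056   19.459 ] q [-28.8989  23.2276  80.1451   0.0446  76.835  -48.3679] F [-0.2538  0.3233 -0.6796] op 0.08505338818418873
shift cm (before turn) [-0.4687  1.3147 15.3274]  after turn [-0.4957  1.266  15.3307] turn [-0.184   0.1056  0.0588]
[[277.5774 298.3809]
 [276.878  216.9219]]
```

View pics/w6.png

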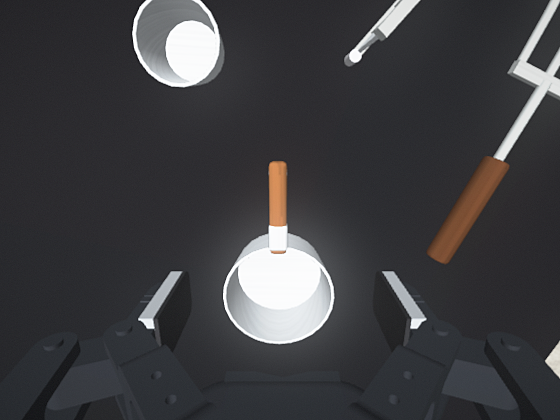

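Run:
```python
from h import *
st=np.load('pics/w6.npy',allow_pickle=True).item()
c=cast('wrist',[(278.5,289.5)],.055,st)[0];e=cast('wrist',[(278,161)],.067,st)[0];print(c,e,np.linalg.norm((c-e)[:2]),np.degrees(np.arctan2(*(e-c)[1::-1])))
im=cv2.imread('pics/w6.png');P=comp(white(im,130),(200,225,360,350));print(P.min(0),P.max(0))
h=comp(brown(im),(255,150,300,260));print(h.min(0),h.max(0),cv2.minAreaRect(h))
```

```text
[ 0.624  -0.3399  0.055 ] [ 0.5803 -0.2154  0.067 ] 0.1319575603254451 109.31109166564066
[223 225] [334 343]
[268 161] [286 225] ((277.0, 193.0), (64.0, 18.0), 90.0)
```

Run:
```python
from h import *
st=np.load('pics/w6.npy',allow_pickle=True).item()
a=np.linspace(0,2*np.pi,100)
for c in ([.6265,-.350],[.624,-.34]):
    P=np.c_[c[0]+.057*np.cos(a),c[1]+.057*np.sin(a),0*a+.055]
    u=proj('wrist',P,st);print(u.min(0),u.max(0))
    d=np.array([np.cos(np.radians(109.4)),np.sin(np.radians(109.4))])
    print(proj('wrist',[[*(c+.14*d),.067],[*(c+.14*d),.0605]],st))
im=cv2.imread('pics/w6.png');cv2.imwrite('pics/c6.png',cv2.resize(im[140:360,190:370],None,fx=2.7,fy=2.7,interpolation=cv2.INTER_CUBIC))
```

```text
[221.9523 247.2651] [333.2222 344.3167]
[[276.6231 163.7156]
 [276.7578 162.5665]]
[222.317  237.4452] [334.6676 336.3906]
[[277.6963 151.5802]
 [277.8082 150.6928]]
```

View pics/c6.png

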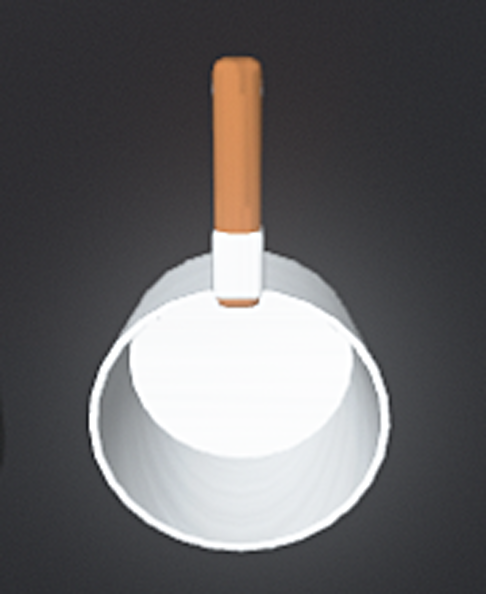

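arm_command(commands=[{"tx": -0.2,"ty": 0.6,"tz": 2,"ax": 0,"ay": 0,"az": 0,"hand": -1},{"tx": -0.2,"ty": 0.6,"tz": 3,"ax": 0,"ay": 0,"az": 0,"hand": -1},{"tx": 0,"ty": 0,"tz": 3,"ax": 0,"ay": 0,"az": 0,"hand": -1},{"tx": 0,"ty": 0,"tz": 3,"ax": 0,"ay": 0,"az": 0,"hand": -1},{"tx": 0,"ty": 0,"tz": 2.5,"ax": 0,"ay": 0,"az": 0,"hand": -1},{"tx": 0,"ty": 0,"tz": 1.5,"ax": 0,"ay": 0,"az": 0,"hand": -1},{"tx": 0,"ty": 0,"tz": 0.5,"ax": 0,"ay": 0,"az": 0,"hand": -1},{"tx": 0,"ty": 0,"tz": 0,"ax": 0,"ay": 0,"az": 0,"hand": -1},{"tx": 0,"ty": 0,"tz": 0,"ax": 0,"ay": 0,"az": 0,"hand": -1}])

```text
time_s: 10.5
position: [0.598, -0.2629, 0.042]
eef_rot: [180.0, -0.0, 19.5]
wrist_force: [-0.2, 0.7, 0.1]
opening: 0.0854
```

```bash
python3 look.py wrist w7; python3 go.py .5969 -.2622 .0405 19.4
```

```text
t 10.55 pos [ 0.5985 -0.2634  0.0427] rpy [179.9025  -0.0955  19.4885] q [-29.8528  30.6951  90.721    0.0105  58.4476 -49.3467] F [-1.2033  0.4183 -0.0625] op 0.08535550466169492
shift cm (before turn) [-0.1101 -0.1674  0.2228]  after turn [-0.11   -0.1669  0.2233] turn [ 0.0974 -0.0956  0.0884]
```

View pics/w7.png

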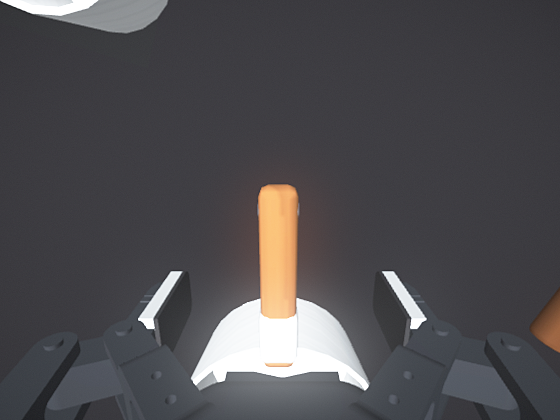

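arm_command(commands=[{"tx": -0.1,"ty": -0.1,"tz": 0.2,"ax": 0,"ay": 0,"az": 0,"hand": 0},{"tx": 0,"ty": 0,"tz": 0,"ax": 0,"ay": 0,"az": 0,"hand": 0.5},{"tx": 0,"ty": 0,"tz": 0,"ax": 0,"ay": 0,"az": 0,"hand": 1},{"tx": 0,"ty": 0,"tz": 0,"ax": 0,"ay": 0,"az": 0,"hand": 1},{"tx": 0,"ty": 0,"tz": 0,"ax": 0,"ay": 0,"az": 0,"hand": 1},{"tx": 0,"ty": 0,"tz": 0,"ax": 0,"ay": 0,"az": 0,"hand": 1},{"tx": 0,"ty": 0,"tz": 0,"ax": 0,"ay": 0,"az": 0,"hand": 1},{"tx": 0,"ty": 0,"tz": 0,"ax": 0,"ay": 0,"az": 0,"hand": 1},{"tx": 0,"ty": 0,"tz": 0,"ax": 0,"ay": 0,"az": 0,"hand": 1},{"tx": 0,"ty": 0,"tz": 0,"ax": 0,"ay": 0,"az": 0,"hand": 1},{"tx": 0,"ty": 0,"tz": 0,"ax": 0,"ay": 0,"az": 0,"hand": 1},{"tx": 0,"ty": 0,"tz": 0,"ax": 0,"ay": 0,"az": 0,"hand": 1}])

```text
time_s: 11.55
position: [0.5963, -0.2631, 0.0396]
eef_rot: [180.0, -0.0, 19.4]
wrist_force: [-0.4, 0.0, 4.9]
opening: 0.0148
```

```bash
python3 look.py wrist w8; python3 go.py .5969 -.2622 .0405 19.4
```

```text
t 11.6 pos [ 0.5963 -0.263   0.0396] rpy [179.9925  -0.0126  19.4383] q [-29.9169  30.7857  91.0952   0.0055  58.1052 -49.3581] F [-0.7045  0.0967  4.9549] op 0.014932733365396652
shift cm (before turn) [ 0.0812 -0.0603 -0.0927]  after turn [ 0.0812 -0.0604 -0.0927] turn [ 0.0075 -0.0126  0.0383]
```

View pics/w8.png

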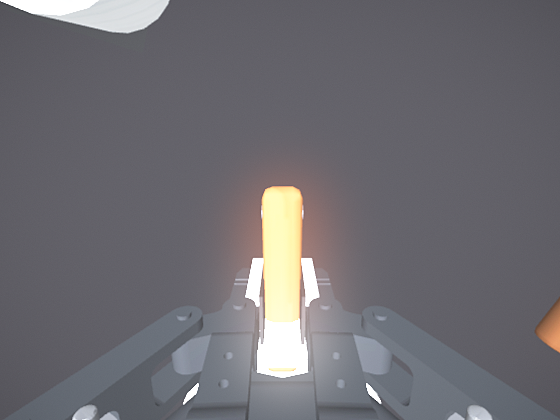

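arm_command(commands=[{"tx": 0,"ty": 0,"tz": -0.4,"ax": 0,"ay": 0,"az": 0,"hand": 1},{"tx": 0,"ty": 0,"tz": -0.8,"ax": 0,"ay": 0,"az": 0,"hand": 1},{"tx": 0,"ty": 0,"tz": -1,"ax": 0,"ay": 0,"az": 0,"hand": 1},{"tx": 0,"ty": 0,"tz": -1.5,"ax": 0,"ay": 0,"az": 0,"hand": 1},{"tx": 0,"ty": 0,"tz": -1.5,"ax": 0,"ay": 0,"az": 0,"hand": 1},{"tx": 0,"ty": 0,"tz": 0,"ax": 0,"ay": 0,"az": 0,"hand": 1},{"tx": 0,"ty": 0,"tz": 0,"ax": 0,"ay": 0,"az": 0,"hand": 1}])

```text
time_s: 12.18
position: [0.5969, -0.2633, 0.0923]
eef_rot: [179.9, -0.1, 19.4]
wrist_force: [-0.4, -0.2, -2.7]
opening: 0.0154
```

```bash
python3 look.py wrist w9;python3 look.py scene s9; python3 go.py .5969 -.2622 .0405 19.4;python3 - <<'E'
import cv2,numpy as np
a=cv2.imread('pics/w9.png')[150:420,150:420];s=cv2.imread('pics/s9.png')
cv2.imwrite('pics/c9.png',np.hstack([a,cv2.resize(s[100:235,100:330],None,fx=2,fy=2,interpolation=cv2.INTER_CUBIC)]))
E
```

```text
t 12.28 pos [ 0.5956 -0.2626  0.0905] rpy [-179.9154    0.0587   19.4345] q [-29.9194  27.9589  87.8981   0.0117  64.2455 -49.359 ] F [-0.6234  0.447  -2.6413] op 0.015174547279593463
shift cm (before turn) [0.1431 0.0148 4.9997]  after turn [0.138  0.0073 4.9999] turn [-0.0846  0.0587  0.0345]
```

View pics/c9.png

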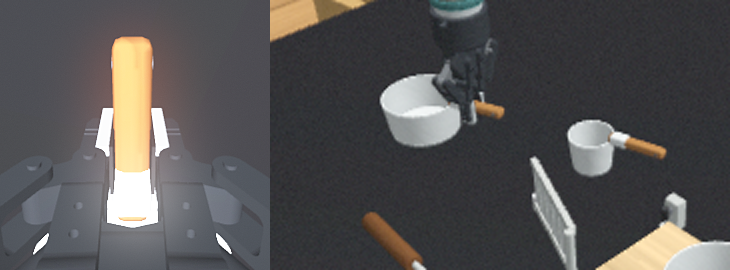

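Run:
```python
from h import *
im=cv2.imread('pics/t5.png')
m=white(im,100);c=comp(m,(172,180,240,242))
print(c.min(0),c.max(0))
P=cast('top',c,.075)
H=np.array([.5031,.2771]);c0=np.array([.588,.187])
ang=np.degrees(np.arctan2(P[:,1]-c0[1],P[:,0]-c0[0]));sel=abs(ang-133)>20
print(circ(P[sel],None,c0),circ(P[sel],.068,c0))
hc=comp(brown(im),(155,228,182,262));Hh=cast('top',hc,.086)[:,:2]
cc=circ(P[sel],.068,c0)[0];d=Hh.mean(0)-cc;print(np.degrees(np.arctan2(d[1],d[0])),np.hypot(*d), np.hypot(*(Hh-cc).T).max())
cv2.imwrite('pics/c10.png',np.hstack([cv2.resize(im[170:270,140:240],(400,400),interpolation=cv2.INTER_CUBIC),cv2.cvtColor(cv2.resize(m[170:270,140:240],(400,400)),cv2.COLOR_GRAY2BGR)]))
# wrist w2 rim fit
im=cv2.imread('pics/w2.png');st=np.load('pics/w2.npy',allow_pickle=True).item()
a=np.linspace(0,2*np.pi,100)
for c in ([.588,.187],[.5865,.190]):
    u=proj('wrist',np.c_[c[0]+.068*np.cos(a),c[1]+.068*np.sin(a),0*a+.075],st);print(u.min(0),u.max(0))
cv2.imwrite('pics/c11.png',cv2.resize(im[110:270,200:360],None,fx=3.7,fy=3.7,interpolation=cv2.INTER_CUBIC))
```

```text
[174 184] [234 241]
(array([0.5885, 0.1886, 0.069 ]), np.float64(0.000577815867613015)) (array([0.5887, 0.1884]), np.float64(0.0010836330118172844))
134.2607701498854 0.12219326228656192 0.1484796809139221
[203.2005 120.3099] [343.2169 256.6275]
[205.5137 117.6266] [345.8524 254.5796]
```

View pics/c10.png

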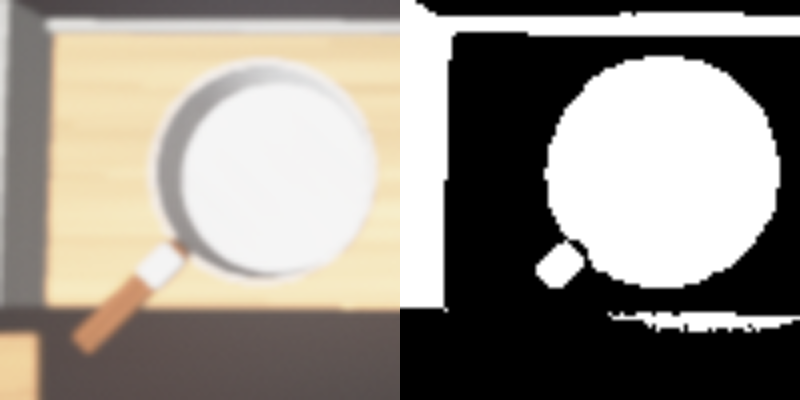

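View pics/c11.png

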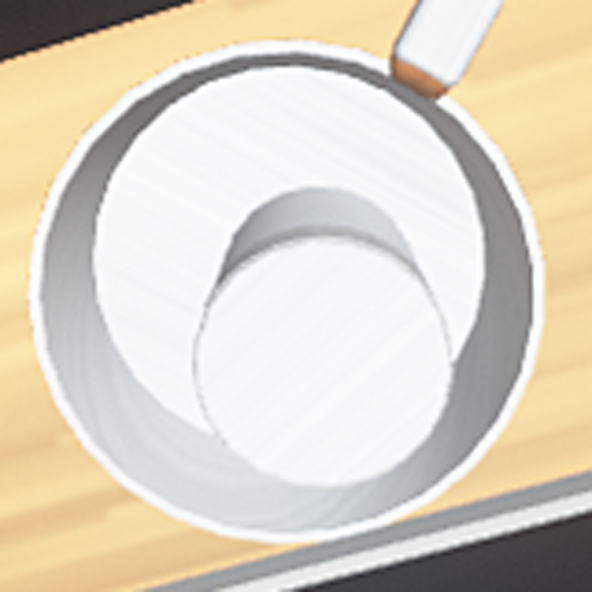

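arm_command(commands=[{"tx": 0,"ty": 0,"tz": -1,"ax": 0,"ay": 0,"az": 0,"hand": 1},{"tx": 0,"ty": 0,"tz": -2,"ax": 0,"ay": 0,"az": 0,"hand": 1},{"tx": 0,"ty": 0,"tz": -2.5,"ax": 0,"ay": 0,"az": 0,"hand": 1},{"tx": 0,"ty": 0,"tz": -2.5,"ax": 0,"ay": 0,"az": 0,"hand": 1},{"tx": 0,"ty": 0,"tz": -2,"ax": 0,"ay": 0,"az": 0,"hand": 1},{"tx": 0,"ty": 0,"tz": -1,"ax": 0,"ay": 0,"az": -2,"hand": 1},{"tx": 0,"ty": 0,"tz": 0,"ax": 0,"ay": 0,"az": -4,"hand": 1},{"tx": 0,"ty": 0,"tz": 0,"ax": 0,"ay": 0,"az": -6,"hand": 1},{"tx": 0,"ty": 0,"tz": 0,"ax": 0,"ay": 0,"az": -7,"hand": 1},{"tx": 0,"ty": 0,"tz": 0,"ax": 0,"ay": 0,"az": -7,"hand": 1},{"tx": 0,"ty": 0,"tz": 0,"ax": 0,"ay": 0,"az": -7,"hand": 1},{"tx": 0,"ty": 0,"tz": 0,"ax": 0,"ay": 0,"az": -7,"hand": 1},{"tx": 0,"ty": 0,"tz": 0,"ax": 0,"ay": 0,"az": -7,"hand": 1},{"tx": 0,"ty": 0,"tz": 0,"ax": 0,"ay": 0,"az": -7,"hand": 1},{"tx": 0,"ty": 0,"tz": 0,"ax": 0,"ay": 0,"az": -7,"hand": 1},{"tx": 0,"ty": 0,"tz": 0,"ax": 0,"ay": 0,"az": -6,"hand": 1},{"tx": 0,"ty": 0,"tz": 0,"ax": 0,"ay": 0,"az": -4,"hand": 1},{"tx": 0,"ty": 0,"tz": 0,"ax": 0,"ay": 0,"az": -2.6,"hand": 1},{"tx": 0,"ty": 0,"tz": 0,"ax": 0,"ay": 0,"az": -1,"hand": 1},{"tx": 0,"ty": 0,"tz": 0,"ax": 0,"ay": 0,"az": 0,"hand": 1}])

```text
time_s: 13.95
position: [0.5959, -0.263, 0.201]
eef_rot: [-179.9, -0.0, 94.0]
wrist_force: [0.3, -0.1, -3.1]
opening: 0.0149
```

```bash
python3 go.py .4972 .183 .2 94
```

```text
t 13.95 pos [ 0.5959 -0.263   0.201 ] rpy [-179.9367   -0.0212   94.0254] q [ -29.9208   23.3668   79.0304   -0.0181   77.6672 -123.9424] F [ 0.298  -0.103  -3.0598] op 0.014901574402571434
shift cm (before turn) [45.1827 -6.7139  0.12  ]  after turn [45.1797 -6.734   0.0959] turn [-0.0633 -0.0212  0.0254]
```

arm_command(commands=[{"tx": 1.2,"ty": -0.2,"tz": 0,"ax": 0,"ay": 0,"az": 0,"hand": 1},{"tx": 2.2,"ty": -0.3,"tz": 0,"ax": 0,"ay": 0,"az": 0,"hand": 1},{"tx": 3,"ty": -0.4,"tz": 0,"ax": 0,"ay": 0,"az": 0,"hand": 1},{"tx": 3,"ty": -0.4,"tz": 0,"ax": 0,"ay": 0,"az": 0,"hand": 1},{"tx": 3,"ty": -0.5,"tz": 0,"ax": 0,"ay": 0,"az": 0,"hand": 1},{"tx": 3,"ty": -0.5,"tz": 0,"ax": 0,"ay": 0,"az": 0,"hand": 1},{"tx": 3,"ty": -0.5,"tz": 0,"ax": 0,"ay": 0,"az": 0,"hand": 1},{"tx": 3,"ty": -0.5,"tz": 0,"ax": 0,"ay": 0,"az": 0,"hand": 1},{"tx": 3,"ty": -0.5,"tz": 0,"ax": 0,"ay": 0,"az": 0,"hand": 1},{"tx": 3,"ty": -0.5,"tz": 0,"ax": 0,"ay": 0,"az": 0,"hand": 1},{"tx": 3,"ty": -0.5,"tz": 0,"ax": 0,"ay": 0,"az": 0,"hand": 1},{"tx": 3,"ty": -0.4,"tz": 0,"ax": 0,"ay": 0,"az": 0,"hand": 1},{"tx": 3,"ty": -0.4,"tz": 0,"ax": 0,"ay": 0,"az": 0,"hand": 1},{"tx": 3,"ty": -0.4,"tz": 0,"ax": 0,"ay": 0,"az": 0,"hand": 1},{"tx": 3,"ty": -0.4,"tz": 0,"ax": 0,"ay": 0,"az": 0,"hand": 1},{"tx": 1.8,"ty": -0.3,"tz": 0,"ax": 0,"ay": 0,"az": 0,"hand": 1},{"tx": 1,"ty": 0,"tz": 0,"ax": 0,"ay": 0,"az": 0,"hand": 1},{"tx": 0,"ty": 0,"tz": 0,"ax": 0,"ay": 0,"az": 0,"hand": 1},{"tx": 0,"ty": 0,"tz": 0,"ax": 0,"ay": 0,"az": 0,"hand": 1}])

```text
time_s: 15.53
position: [0.4974, 0.183, 0.2014]
eef_rot: [180.0, 0.1, 94.1]
wrist_force: [0.9, 0.1, -2.5]
opening: 0.0153
```

```bash
python3 look.py wrist w12;python3 look.py scene s12;python3 look.py top t12; python3 go.py .4972 .183 .0636 94;python3 - <<'E'
import cv2,numpy as np
a=cv2.resize(cv2.imread('pics/t12.png')[150:300,90:300],None,fx=1.9,fy=1.9);s=cv2.imread('pics/s12.png')[100:285,200:450]
s=cv2.resize(s,None,fx=285/185,fy=285/185)
cv2.imwrite('pics/c12.png',np.hstack([a,s]))
E
```

```text
t 15.68 pos [0.4979 0.1819 0.2013] rpy [-179.998     0.0373   93.9475] q [ 12.5733  13.0528  94.4798  -0.0383  72.4749 -81.3626] F [ 0.1933 -0.2416 -3.0472] op 0.014859758166995387
shift cm (before turn) [ 0.1225 -0.057  13.7679]  after turn [ 0.1136 -0.0574 13.768 ] turn [-0.002   0.0373 -0.0526]
```

View pics/c12.png

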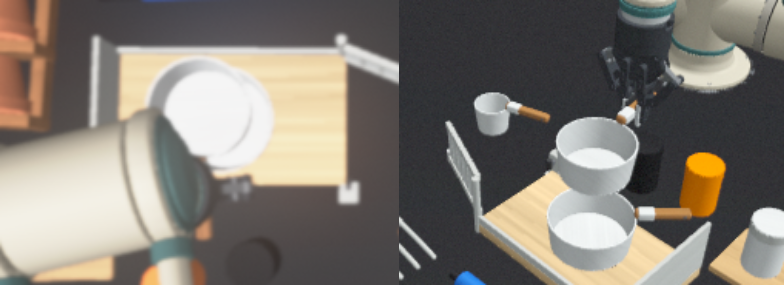

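View pics/w12.png

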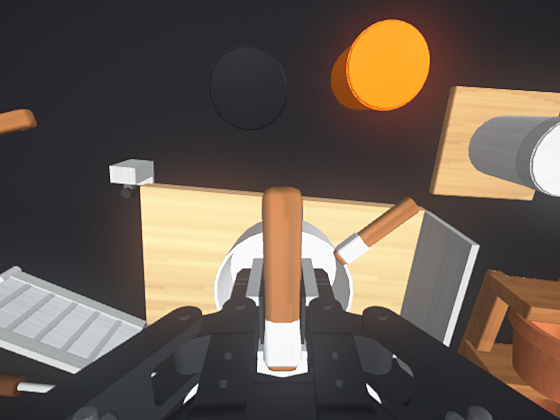

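Run:
```python
from h import *
print(cast('top',[(195.2,208)],.2167),proj('top',[[.5897,.1883,.2167]]))
im=cv2.imread('pics/t12.png');cv2.imwrite('pics/c13.png',cv2.resize(im[170:250,150:250],None,fx=7,fy=7,interpolation=cv2.INTER_CUBIC))
```

```text
[[0.5846 0.1832 0.2167]] [[192.712  205.5366]]
```

View pics/c13.png

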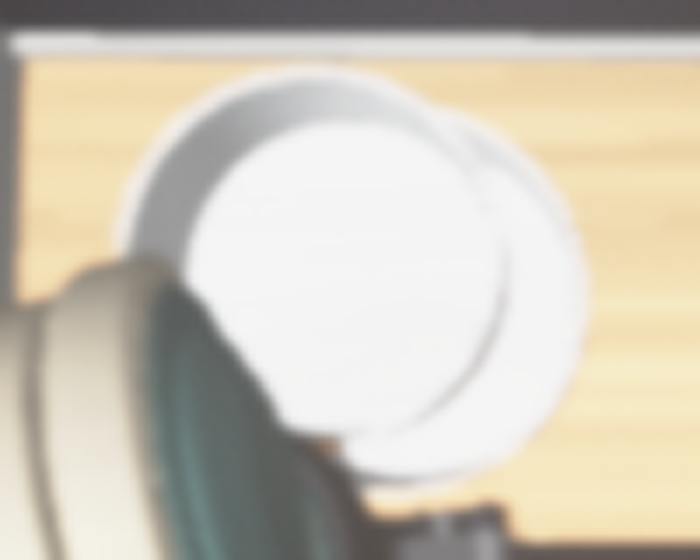

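arm_command(commands=[{"tx": 0.2,"ty": 0.1,"tz": 1,"ax": 0,"ay": 0,"az": 0,"hand": 1},{"tx": 0.1,"ty": 0,"tz": 2,"ax": 0,"ay": 0,"az": 0,"hand": 1},{"tx": 0,"ty": 0,"tz": 2,"ax": 0,"ay": 0,"az": 0,"hand": 1},{"tx": 0,"ty": 0,"tz": 2,"ax": 0,"ay": 0,"az": 0,"hand": 1},{"tx": 0,"ty": 0,"tz": 1,"ax": 0,"ay": 0,"az": 0,"hand": 1},{"tx": 0,"ty": 0,"tz": 1,"ax": 0,"ay": 0,"az": 0,"hand": 1},{"tx": 0,"ty": 0,"tz": 1,"ax": 0,"ay": 0,"az": 0,"hand": 1},{"tx": 0,"ty": 0,"tz": 0,"ax": 0,"ay": 0,"az": 0,"hand": 1},{"tx": 0,"ty": 0,"tz": 0,"ax": 0,"ay": 0,"az": 0,"hand": 1}])

```text
time_s: 16.43
position: [0.4985, 0.1861, 0.1012]
eef_rot: [-180.0, -0.0, 94.0]
wrist_force: [-0.5, -1.0, -2.0]
opening: 0.0148
```

```bash
python3 look.py wrist w14;python3 look.py scene s14;python3 go.py .4972 .183 .0636 94;python3 - <<'E'
import cv2,numpy as np
s=cv2.imread('pics/s14.png')[160:300,250:430];w=cv2.imread('pics/w14.png')
cv2.imwrite('pics/c14.png',np.hstack([cv2.resize(s,None,fx=3,fy=3,interpolation=cv2.INTER_CUBIC)]))
E
```

```text
t 16.53 pos [0.4993 0.1864 0.1021] rpy [179.8858  -0.0215  94.0339] q [ 12.9832  18.2686 102.6428   0.004   58.9724 -81.0527] F [-0.2165 -0.4046 -3.078 ] op 0.015224764963778007
shift cm (before turn) [-0.3218 -0.2395  3.8511]  after turn [-0.3205 -0.2317  3.8517] turn [ 0.1142 -0.0215  0.0339]
```

View pics/c14.png

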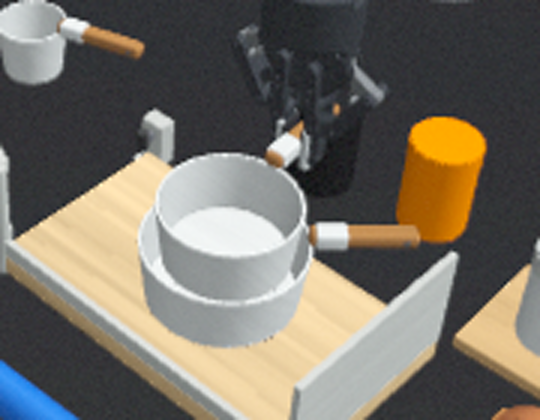

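View pics/w14.png

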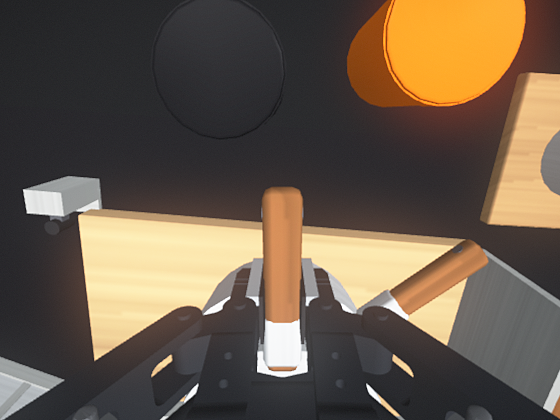

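arm_command(commands=[{"tx": -0.2,"ty": 0,"tz": 0.8,"ax": 0,"ay": 0,"az": 0,"hand": 1},{"tx": 0,"ty": 0,"tz": 0.8,"ax": 0,"ay": 0,"az": 0,"hand": 1},{"tx": 0,"ty": 0,"tz": 0.8,"ax": 0,"ay": 0,"az": 0,"hand": 1},{"tx": 0,"ty": 0,"tz": 0.6,"ax": 0,"ay": 0,"az": 0,"hand": 1},{"tx": 0,"ty": 0,"tz": 0.4,"ax": 0,"ay": 0,"az": 0,"hand": 1},{"tx": 0,"ty": 0,"tz": 0,"ax": 0,"ay": 0,"az": 0,"hand": 1},{"tx": 0,"ty": 0,"tz": 0,"ax": 0,"ay": 0,"az": 0,"hand": 1},{"tx": 0,"ty": 0,"tz": 0,"ax": 0,"ay": 0,"az": 0,"hand": 1}])

```text
time_s: 17.2
position: [0.4988, 0.1843, 0.0674]
eef_rot: [180.0, -0.0, 94.0]
wrist_force: [-0.3, -0.3, -3.0]
opening: 0.015
```

arm_command(commands=[{"tx": 0,"ty": 0,"tz": 0.15,"ax": 0,"ay": 0,"az": 0,"hand": 1},{"tx": 0,"ty": 0,"tz": 0.1,"ax": 0,"ay": 0,"az": 0,"hand": 1},{"tx": 0,"ty": 0,"tz": 0,"ax": 0,"ay": 0,"az": 0,"hand": 1},{"tx": 0,"ty": 0,"tz": 0,"ax": 0,"ay": 0,"az": 0,"hand": 1}])

```text
time_s: 17.53
position: [0.4987, 0.1843, 0.0649]
eef_rot: [180.0, -0.0, 94.0]
wrist_force: [0.7, 0.6, -2.4]
opening: 0.015
```

arm_command(commands=[{"tx": 0,"ty": 0,"tz": 0.1,"ax": 0,"ay": 0,"az": 0,"hand": 1},{"tx": 0,"ty": 0,"tz": 0.1,"ax": 0,"ay": 0,"az": 0,"hand": 1},{"tx": 0,"ty": 0,"tz": 0,"ax": 0,"ay": 0,"az": 0,"hand": 1},{"tx": 0,"ty": 0,"tz": 0,"ax": 0,"ay": 0,"az": 0,"hand": 1}])

```text
time_s: 17.87
position: [0.4986, 0.1842, 0.0636]
eef_rot: [180.0, -0.0, 94.0]
wrist_force: [-2.6, -0.2, 5.2]
opening: 0.015
```

arm_command(commands=[{"tx": 0,"ty": 0,"tz": 0,"ax": 0,"ay": 0,"az": 0,"hand": 0.5},{"tx": 0,"ty": 0,"tz": 0,"ax": 0,"ay": 0,"az": 0,"hand": 0.2},{"tx": 0,"ty": 0,"tz": 0,"ax": 0,"ay": 0,"az": 0,"hand": 0},{"tx": 0,"ty": 0,"tz": 0,"ax": 0,"ay": 0,"az": 0,"hand": 0},{"tx": 0,"ty": 0,"tz": 0,"ax": 0,"ay": 0,"az": 0,"hand": 0},{"tx": 0,"ty": 0,"tz": 0,"ax": 0,"ay": 0,"az": 0,"hand": 0}])

```text
time_s: 18.37
position: [0.4986, 0.1842, 0.0627]
eef_rot: [-180.0, -0.0, 94.0]
wrist_force: [0.5, 0.1, -0.7]
opening: 0.0431
```

```bash
python3 look.py wrist w15; python3 go.py .4972 .183 .2 94
```

```text
t 18.42 pos [0.4986 0.1842 0.0627] rpy [179.9945  -0.0057  94.0351] q [ 12.7716  20.7996 105.5491   0.006   53.645  -81.267 ] F [ 0.7138 -1.1159 -0.4988] op 0.042263695268483004
shift cm (before turn) [ -0.11    -0.1494 -13.7272]  after turn [ -0.1115  -0.1506 -13.7271] turn [ 0.0055 -0.0057  0.0351]
```

View pics/w15.png

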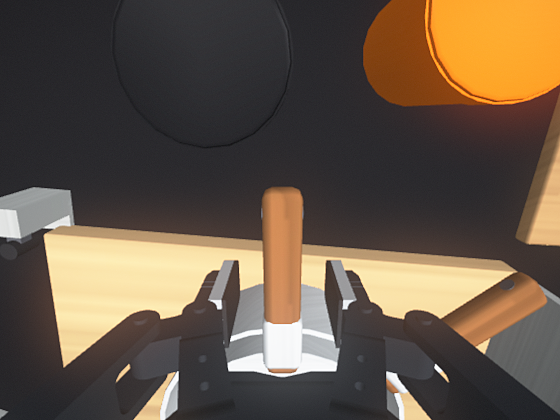

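arm_command(commands=[{"tx": 0,"ty": 0,"tz": -0.7,"ax": 0,"ay": 0,"az": 0,"hand": 0},{"tx": 0,"ty": 0,"tz": -2,"ax": 0,"ay": 0,"az": 0,"hand": 0},{"tx": 0,"ty": 0,"tz": -3,"ax": 0,"ay": 0,"az": 0,"hand": -1},{"tx": 0,"ty": 0,"tz": -4,"ax": 0,"ay": 0,"az": 0,"hand": -1},{"tx": 0,"ty": 0,"tz": -4,"ax": 0,"ay": 0,"az": 1.4,"hand": -1},{"tx": 0,"ty": 0,"tz": 0,"ax": 0,"ay": 0,"az": 7,"hand": -1},{"tx": 0,"ty": 0,"tz": 0,"ax": 0,"ay": 0,"az": 7,"hand": -1},{"tx": 0,"ty": 0,"tz": 0,"ax": 0,"ay": 0,"az": 7,"hand": -1},{"tx": 0,"ty": 0,"tz": 0,"ax": 0,"ay": 0,"az": 7,"hand": -1},{"tx": 0,"ty": 0,"tz": 0,"ax": 0,"ay": 0,"az": 7,"hand": -1},{"tx": 0,"ty": 0,"tz": 0,"ax": 0,"ay": 0,"az": 7,"hand": -1},{"tx": 0,"ty": 0,"tz": 0,"ax": 0,"ay": 0,"az": 7,"hand": -1},{"tx": 0,"ty": 0,"tz": 0,"ax": 0,"ay": 0,"az": 7,"hand": -1},{"tx": 0,"ty": 0,"tz": 0,"ax": 0,"ay": 0,"az": 7,"hand": -1},{"tx": 0,"ty": 0,"tz": 0,"ax": 0,"ay": 0,"az": 7,"hand": -1},{"tx": 0,"ty": 0,"tz": 0,"ax": 0,"ay": 0,"az": 7,"hand": -1},{"tx": 0,"ty": 0,"tz": 0,"ax": 0,"ay": 0,"az": 0,"hand": -1},{"tx": 0,"ty": 0,"tz": 0,"ax": 0,"ay": 0,"az": 0,"hand": -1}])

```text
time_s: 19.92
position: [0.4985, 0.1842, 0.2002]
eef_rot: [-180.0, -0.0, 15.8]
wrist_force: [0.4, -0.3, -0.9]
opening: 0.0855
```

```bash
python3 look.py top t16; python3 look.py scene s16; python3 go.py .4459 -.05 .2 15.6;python3 - <<'E'
import cv2,numpy as np
s=cv2.imread('pics/s16.png')[140:300,220:430]
cv2.imwrite('pics/c16.png',np.hstack([cv2.resize(s,None,fx=3,fy=3,interpolation=cv2.INTER_CUBIC)]))
E
```

```text
t 20.02 pos [0.4985 0.1842 0.2001] rpy [-179.9959   -0.0189   15.7733] q [12.7713 13.2052 94.454   0.0054 72.3222 -3.0036] F [-0.2655  0.0722  1.177 ] op 0.08593167334124235
shift cm (before turn) [-11.4296  21.107    0.    ]  after turn [-11.3657  21.1415   0.0053] turn [-0.0041 -0.0189  0.1733]
```

View pics/c16.png

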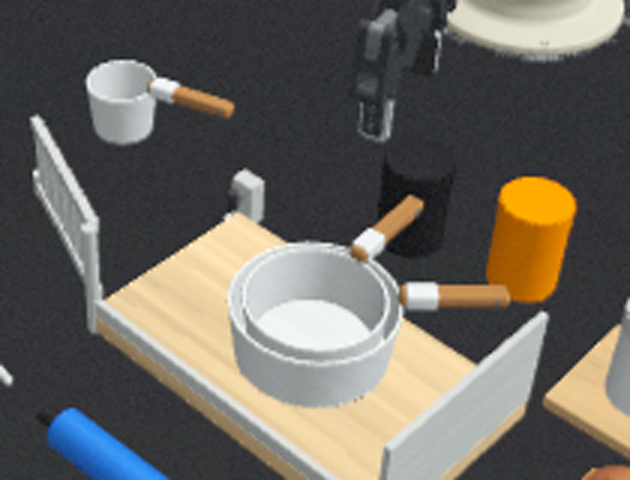

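View pics/t16.png

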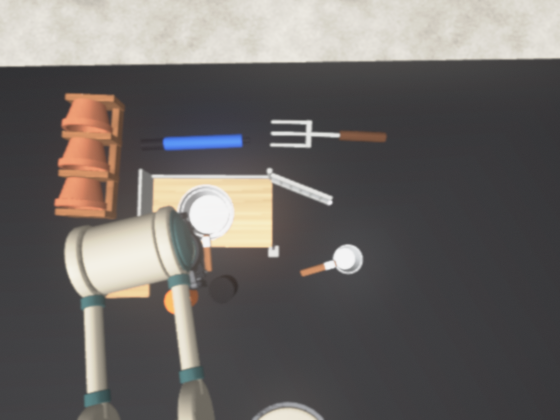

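arm_command(commands=[{"tx": -0.9,"ty": 1.6,"tz": 0,"ax": 0,"ay": 0,"az": 0,"hand": -1},{"tx": -1.5,"ty": 2.8,"tz": 0,"ax": 0,"ay": 0,"az": 0,"hand": -1},{"tx": -1.5,"ty": 2.8,"tz": 0,"ax": 0,"ay": 0,"az": 0,"hand": -1},{"tx": -1.5,"ty": 2.8,"tz": 0,"ax": 0,"ay": 0,"az": 0,"hand": -1},{"tx": -1.5,"ty": 2.8,"tz": 0,"ax": 0,"ay": 0,"az": 0,"hand": -1},{"tx": -1.5,"ty": 2.8,"tz": 0,"ax": 0,"ay": 0,"az": 0,"hand": -1},{"tx": -1.5,"ty": 2.8,"tz": 0,"ax": 0,"ay": 0,"az": 0,"hand": -1},{"tx": -1.5,"ty": 2.8,"tz": 0,"ax": 0,"ay": 0,"az": 0,"hand": -1},{"tx": 0,"ty": 0,"tz": 0,"ax": 0,"ay": 0,"az": 0,"hand": -1},{"tx": 0,"ty": 0,"tz": 0,"ax": 0,"ay": 0,"az": 0,"hand": -1},{"tx": 0,"ty": 0,"tz": 0,"ax": 0,"ay": 0,"az": 0,"hand": -1}])

```text
time_s: 20.93
position: [0.446, -0.0504, 0.1999]
eef_rot: [-180.0, -0.0, 15.6]
wrist_force: [-1.5, 0.1, 0.8]
opening: 0.0854
```

```bash
python3 look.py wrist w17; python3 go.py .4459 -.0625 .0400 15.6
python3 - <<'E'
from h import *
st=np.load('pics/w17.npy',allow_pickle=True).item()
a=np.linspace(0,2*np.pi,100)
c=np.array([.4717,-.155])
P=np.c_[c[0]+.035*np.cos(a),c[1]+.035*np.sin(a),0*a+.055]
u=proj('wrist',P,st);print(u.min(0),u.max(0))
d=np.array([np.cos(np.radians(105.6)),np.sin(np.radians(105.6))])
print(proj('wrist',[[*(c+.12*d),.067],[*(c+.096*d),.067]],st))
E
```

```text
t 20.98 pos [ 0.446  -0.05    0.1998] rpy [-179.9606   -0.023    15.6978] q [-15.3232   6.1235 103.5381   0.0484  70.339  -31.0373] F [ 0.2133 -0.0638  0.1104] op 0.08562969289531312
shift cm (before turn) [-0.3599  1.2142 15.9834]  after turn [-0.3515  1.2038 15.9844] turn [-0.0394 -0.023   0.0978]
[244.9189 267.548 ] [311.808  325.7657]
[[277.8032 188.4383]
 [277.9022 213.9496]]
```

View pics/w17.png

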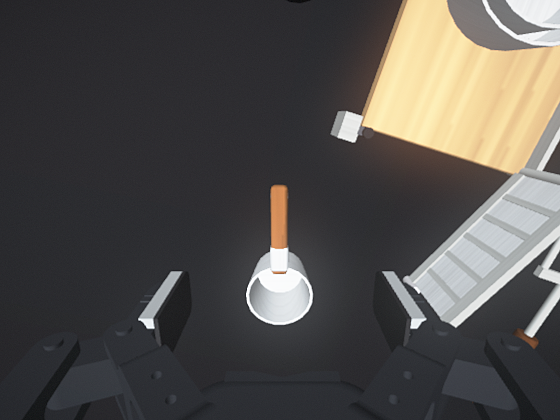

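arm_command(commands=[{"tx": -0.1,"ty": 0.5,"tz": 2,"ax": 0,"ay": 0,"az": 0,"hand": -1},{"tx": -0.1,"ty": 0.6,"tz": 3,"ax": 0,"ay": 0,"az": 0,"hand": -1},{"tx": 0,"ty": 0,"tz": 3,"ax": 0,"ay": 0,"az": 0,"hand": -1},{"tx": 0,"ty": 0,"tz": 3,"ax": 0,"ay": 0,"az": 0,"hand": -1},{"tx": 0,"ty": 0,"tz": 2.5,"ax": 0,"ay": 0,"az": 0,"hand": -1},{"tx": 0,"ty": 0,"tz": 1.5,"ax": 0,"ay": 0,"az": 0,"hand": -1},{"tx": 0,"ty": 0,"tz": 0.9,"ax": 0,"ay": 0,"az": 0,"hand": -1},{"tx": 0,"ty": 0,"tz": 0,"ax": 0,"ay": 0,"az": 0,"hand": -1},{"tx": 0,"ty": 0,"tz": 0,"ax": 0,"ay": 0,"az": 0,"hand": -1}])

```text
time_s: 21.73
position: [0.4475, -0.0611, 0.0409]
eef_rot: [-180.0, -0.0, 15.7]
wrist_force: [0.6, 0.2, 0.4]
opening: 0.0852
```

```bash
python3 look.py wrist w18; python3 go.py .4459 -.0625 .0400 15.6
```

```text
t 21.78 pos [ 0.448  -0.0615  0.0415] rpy [179.9586  -0.0855  15.7091] q [-16.6495  16.8169 116.6569   0.0149  46.4318 -32.3688] F [0.6642 0.0698 0.4475] op 0.085551263515444
shift cm (before turn) [-0.2289  0.0433  0.151 ]  after turn [-0.2286  0.0438  0.1513] turn [ 0.0413 -0.0855  0.1091]
```

View pics/w18.png

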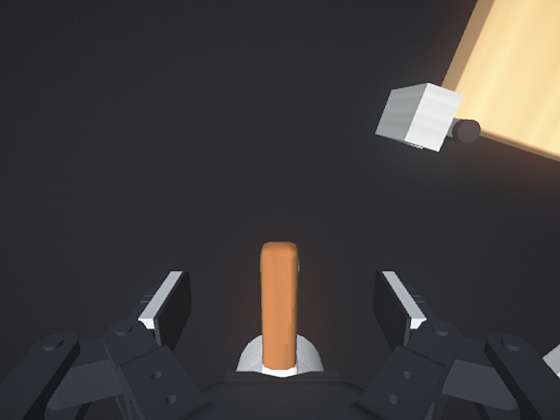

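arm_command(commands=[{"tx": -0.1,"ty": 0,"tz": 0.1,"ax": 0,"ay": 0,"az": 0,"hand": 0},{"tx": 0,"ty": 0,"tz": 0,"ax": 0,"ay": 0,"az": 0,"hand": 0.5},{"tx": 0,"ty": 0,"tz": 0,"ax": 0,"ay": 0,"az": 0,"hand": 1},{"tx": 0,"ty": 0,"tz": 0,"ax": 0,"ay": 0,"az": 0,"hand": 1},{"tx": 0,"ty": 0,"tz": 0,"ax": 0,"ay": 0,"az": 0,"hand": 1},{"tx": 0,"ty": 0,"tz": 0,"ax": 0,"ay": 0,"az": 0,"hand": 1},{"tx": 0,"ty": 0,"tz": 0,"ax": 0,"ay": 0,"az": 0,"hand": 1},{"tx": 0,"ty": 0,"tz": 0,"ax": 0,"ay": 0,"az": 0,"hand": 1},{"tx": 0,"ty": 0,"tz": 0,"ax": 0,"ay": 0,"az": 0,"hand": 1},{"tx": 0,"ty": 0,"tz": 0,"ax": 0,"ay": 0,"az": 0,"hand": 1},{"tx": 0,"ty": 0,"tz": 0,"ax": 0,"ay": 0,"az": 0,"hand": 1},{"tx": 0,"ty": 0,"tz": 0,"ax": 0,"ay": 0,"az": 0,"hand": 1}])

```text
time_s: 22.78
position: [0.4461, -0.062, 0.0399]
eef_rot: [-180.0, -0.0, 15.6]
wrist_force: [-0.7, 1.5, 3.4]
opening: 0.0149
```

```bash
python3 look.py wrist w19; python3 go.py .4459 -.0625 .0400 15.6
python3 - <<'E'
from h import *
im=cv2.imread('pics/w19.png');st=np.load('pics/w19.npy',allow_pickle=True).item()
h=comp(brown(im),(240,200,330,400));print(h.min(0),h.max(0))
e=cast('wrist',[(281,h.min(0)[1])],.0605,st)[0];R=Ro.from_euler('xyz',st['eef_rot'],degrees=True)
print('end in tool',R.inv().apply(e-st['position']))
im=cv2.imread('pics/w8.png');st=np.load('pics/w8.npy',allow_pickle=True).item()
e=cast('wrist',[(281,187)],.0605,st)[0];R=Ro.from_euler('xyz',st['eef_rot'],degrees=True)
print('pan2 end in tool',R.inv().apply(e-st['position']))
E
```

```text
t 22.83 pos [ 0.4461 -0.062   0.0399] rpy [-179.9924   -0.0202   15.6338] q [-16.7853  16.8707 116.9227   0.024   46.1935 -32.4357] F [-1.044   1.1221  3.3419] op 0.014882328718848875
shift cm (before turn) [-0.0348  0.0463 -0.0127]  after turn [-0.0347  0.0463 -0.0127] turn [-0.0077 -0.0202  0.0338]
[263 241] [300 369]
end in tool [-0.0002 -0.0264 -0.0206]
pan2 end in tool [-0.0001 -0.0496 -0.0209]
```

View pics/w19.png

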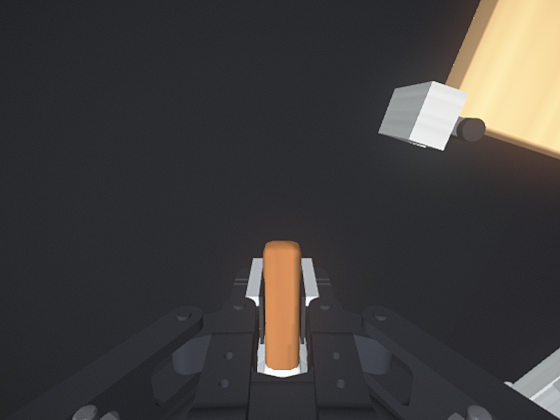

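arm_command(commands=[{"tx": 0,"ty": 0,"tz": -0.5,"ax": 0,"ay": 0,"az": 0,"hand": 1},{"tx": 0,"ty": 0,"tz": -1.5,"ax": 0,"ay": 0,"az": 0,"hand": 1},{"tx": 0,"ty": 0,"tz": -2.5,"ax": 0,"ay": 0,"az": 0,"hand": 1},{"tx": 0,"ty": 0,"tz": -3,"ax": 0,"ay": 0,"az": 0,"hand": 1},{"tx": 0,"ty": 0,"tz": -3,"ax": 0,"ay": 0,"az": 0,"hand": 1},{"tx": 0,"ty": 0,"tz": -3,"ax": 0,"ay": 0,"az": 0,"hand": 1},{"tx": 0,"ty": 0,"tz": -2,"ax": 0,"ay": 0,"az": 0,"hand": 1},{"tx": 0,"ty": 0,"tz": -0.5,"ax": 0,"ay": 0,"az": 0,"hand": 1},{"tx": 1,"ty": -1.2,"tz": 0,"ax": 0,"ay": 0,"az": 0,"hand": 1},{"tx": 2,"ty": -2.2,"tz": 0,"ax": 0,"ay": 0,"az": 0,"hand": 1},{"tx": 2.2,"ty": -2.5,"tz": 0,"ax": 0,"ay": 0,"az": 0,"hand": 1},{"tx": 2.2,"ty": -2.5,"tz": 0,"ax": 0,"ay": 0,"az": 0,"hand": 1},{"tx": 2.2,"ty": -2.5,"tz": 0,"ax": 0,"ay": 0,"az": 0,"hand": 1},{"tx": 2.2,"ty": -2.5,"tz": 0,"ax": 0,"ay": 0,"az": 0,"hand": 1},{"tx": 1.2,"ty": -1.4,"tz": 0,"ax": 0,"ay": 0,"az": 0,"hand": 1},{"tx": 0,"ty": 0,"tz": 0,"ax": 0,"ay": 0,"az": 0,"hand": 1}])

```text
time_s: 24.17
position: [0.5321, 0.1189, 0.1978]
eef_rot: [-179.9, 0.1, 15.8]
wrist_force: [0.8, -1.3, -1.7]
opening: 0.015
```

arm_command(commands=[{"tx": 0,"ty": 0,"tz": 0,"ax": 0,"ay": 0,"az": -3,"hand": 1},{"tx": 0,"ty": 0,"tz": 0,"ax": 0,"ay": 0,"az": -6,"hand": 1},{"tx": 0,"ty": 0,"tz": 0,"ax": 0,"ay": 0,"az": -7,"hand": 1},{"tx": 0,"ty": 0,"tz": 0,"ax": 0,"ay": 0,"az": -7,"hand": 1},{"tx": 0,"ty": 0,"tz": 0,"ax": 0,"ay": 0,"az": -7,"hand": 1},{"tx": 0,"ty": 0,"tz": 0,"ax": 0,"ay": 0,"az": -7,"hand": 1},{"tx": 0,"ty": 0,"tz": 0,"ax": 0,"ay": 0,"az": -7,"hand": 1},{"tx": 0,"ty": 0,"tz": 0,"ax": 0,"ay": 0,"az": -7,"hand": 1},{"tx": 0,"ty": 0,"tz": 0,"ax": 0,"ay": 0,"az": -7,"hand": 1},{"tx": 0,"ty": 0,"tz": 0,"ax": 0,"ay": 0,"az": -7,"hand": 1},{"tx": 0,"ty": 0,"tz": 0,"ax": 0,"ay": 0,"az": -7,"hand": 1},{"tx": 0,"ty": 0,"tz": 0,"ax": 0,"ay": 0,"az": -7,"hand": 1},{"tx": 0,"ty": 0,"tz": 0,"ax": 0,"ay": 0,"az": -7,"hand": 1},{"tx": 0,"ty": 0,"tz": 0,"ax": 0,"ay": 0,"az": -7,"hand": 1},{"tx": 0,"ty": 0,"tz": 0,"ax": 0,"ay": 0,"az": -7,"hand": 1},{"tx": 0,"ty": 0,"tz": 0,"ax": 0,"ay": 0,"az": -7,"hand": 1},{"tx": 0,"ty": 0,"tz": 0,"ax": 0,"ay": 0,"az": -7,"hand": 1},{"tx": 0,"ty": 0,"tz": 0,"ax": 0,"ay": 0,"az": -7,"hand": 1},{"tx": 0,"ty": 0,"tz": 0,"ax": 0,"ay": 0,"az": -5.4,"hand": 1},{"tx": 0,"ty": 0,"tz": 0,"ax": 0,"ay": 0,"az": 0,"hand": 1}])

```text
time_s: 25.83
position: [0.5299, 0.1144, 0.1983]
eef_rot: [-179.8, -0.1, 142.1]
wrist_force: [0.5, -0.0, -0.5]
opening: 0.0153
```

```bash
python3 look.py wrist w20;python3 look.py scene s20;python3 look.py top t20; python3 go.py .5317 .1161 .0679 142;python3 - <<'E'
import cv2,numpy as np
a=cv2.resize(cv2.imread('pics/t20.png')[150:300,90:300],None,fx=1.9,fy=1.9);s=cv2.imread('pics/s20.png')[100:285,200:450]
s=cv2.resize(s,None,fx=285/185,fy=285/185)
cv2.imwrite('pics/c20.png',np.hstack([a,s]))
E
```

```text
t 25.98 pos [0.5306 0.1148 0.199 ] rpy [-179.9149   -0.0564  141.8882] q [   4.8825   14.2794   93.1172   -0.0249   72.7027 -136.9983] F [ 1.2144 -0.139  -1.8019] op 0.014948082792923678
shift cm (before turn) [-0.0196  0.1865 13.1104]  after turn [-0.007   0.167  13.1106] turn [-0.085  -0.0564 -0.1118]
```

View pics/c20.png

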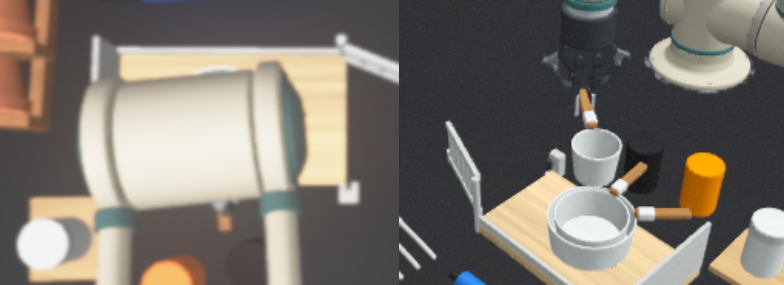

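View pics/w20.png

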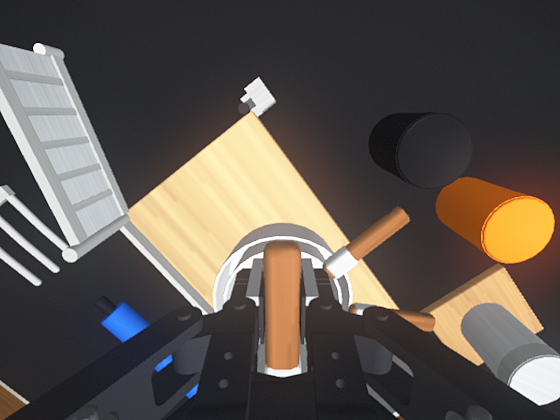

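arm_command(commands=[{"tx": 0,"ty": 0.2,"tz": 1,"ax": 0,"ay": 0,"az": 0,"hand": 1},{"tx": 0,"ty": 0,"tz": 2,"ax": 0,"ay": 0,"az": 0,"hand": 1},{"tx": 0,"ty": 0,"tz": 2,"ax": 0,"ay": 0,"az": 0,"hand": 1},{"tx": 0,"ty": 0,"tz": 2,"ax": 0,"ay": 0,"az": 0,"hand": 1},{"tx": 0,"ty": 0,"tz": 1,"ax": 0,"ay": 0,"az": 0,"hand": 1},{"tx": 0,"ty": 0,"tz": 1,"ax": 0,"ay": 0,"az": 0,"hand": 1},{"tx": 0,"ty": 0,"tz": 0.5,"ax": 0,"ay": 0,"az": 0,"hand": 1},{"tx": 0,"ty": 0,"tz": 0,"ax": 0,"ay": 0,"az": 0,"hand": 1},{"tx": 0,"ty": 0,"tz": 0,"ax": 0,"ay": 0,"az": 0,"hand": 1}])

```text
time_s: 26.73
position: [0.533, 0.1171, 0.1051]
eef_rot: [180.0, 0.0, 142.0]
wrist_force: [0.7, 0.2, -1.2]
opening: 0.0145
```

```bash
python3 look.py wrist w21;python3 look.py scene s21;python3 go.py .5317 .1161 .0679 142;python3 - <<'E'
import cv2,numpy as np
s=cv2.imread('pics/s21.png')[140:300,220:430]
cv2.imwrite('pics/c21.png',np.hstack([cv2.resize(s,None,fx=3,fy=3,interpolation=cv2.INTER_CUBIC)]))
E
```

```text
t 26.83 pos [0.5334 0.1171 0.1057] rpy [179.9108   0.0863 142.0282] q [   5.0818   19.0492  100.7648    0.0073   60.062  -136.9501] F [ 0.2629 -0.2764 -1.1158] op 0.014797390533889518
shift cm (before turn) [ 0.0727 -0.1907  3.7842]  after turn [ 0.0669 -0.1848  3.7846] turn [0.0893 0.0862 0.0282]
```

View pics/c21.png

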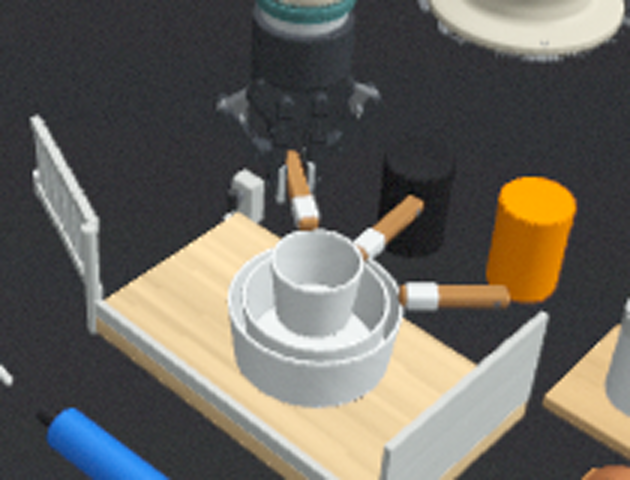

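View pics/w21.png

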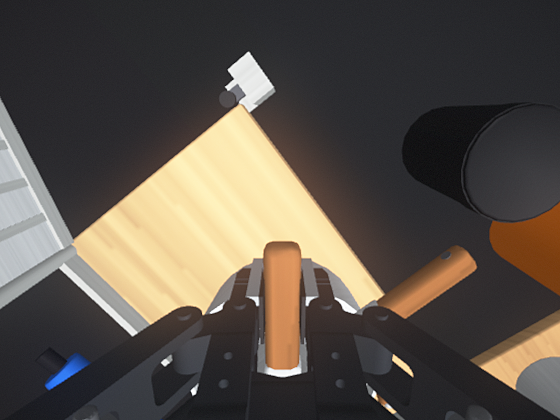

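arm_command(commands=[{"tx": 0,"ty": 0,"tz": 0.8,"ax": 0,"ay": 0,"az": 0,"hand": 1},{"tx": 0,"ty": 0,"tz": 0.8,"ax": 0,"ay": 0,"az": 0,"hand": 1},{"tx": 0,"ty": 0,"tz": 0.8,"ax": 0,"ay": 0,"az": 0,"hand": 1},{"tx": 0,"ty": 0,"tz": 0.6,"ax": 0,"ay": 0,"az": 0,"hand": 1},{"tx": 0,"ty": 0,"tz": 0.3,"ax": 0,"ay": 0,"az": 0,"hand": 1},{"tx": 0,"ty": 0,"tz": 0,"ax": 0,"ay": 0,"az": 0,"hand": 1},{"tx": 0,"ty": 0,"tz": 0,"ax": 0,"ay": 0,"az": 0,"hand": 1},{"tx": 0,"ty": 0,"tz": 0,"ax": 0,"ay": 0,"az": 0,"hand": 1}])

```text
time_s: 27.5
position: [0.5328, 0.1171, 0.0719]
eef_rot: [180.0, 0.0, 142.0]
wrist_force: [0.5, 0.4, -1.8]
opening: 0.0151
```

arm_command(commands=[{"tx": 0,"ty": 0,"tz": 0.15,"ax": 0,"ay": 0,"az": 0,"hand": 1},{"tx": 0,"ty": 0,"tz": 0,"ax": 0,"ay": 0,"az": 0,"hand": 1},{"tx": 0,"ty": 0,"tz": 0,"ax": 0,"ay": 0,"az": 0,"hand": 1}])

```text
time_s: 27.75
position: [0.5326, 0.1171, 0.0705]
eef_rot: [180.0, 0.0, 142.0]
wrist_force: [-0.6, 0.6, -1.5]
opening: 0.0143
```

arm_command(commands=[{"tx": 0,"ty": 0,"tz": 0.1,"ax": 0,"ay": 0,"az": 0,"hand": 1},{"tx": 0,"ty": 0,"tz": 0.1,"ax": 0,"ay": 0,"az": 0,"hand": 1},{"tx": 0,"ty": 0,"tz": 0,"ax": 0,"ay": 0,"az": 0,"hand": 1},{"tx": 0,"ty": 0,"tz": 0,"ax": 0,"ay": 0,"az": 0,"hand": 1}])

```text
time_s: 28.08
position: [0.5326, 0.1171, 0.0684]
eef_rot: [180.0, 0.0, 142.0]
wrist_force: [-0.1, 0.6, -0.5]
opening: 0.0152
```

arm_command(commands=[{"tx": 0,"ty": 0,"tz": 0.1,"ax": 0,"ay": 0,"az": 0,"hand": 1},{"tx": 0,"ty": 0,"tz": 0,"ax": 0,"ay": 0,"az": 0,"hand": 1},{"tx": 0,"ty": 0,"tz": 0,"ax": 0,"ay": 0,"az": 0,"hand": 1}])

```text
time_s: 28.33
position: [0.5325, 0.1168, 0.0678]
eef_rot: [-180.0, 0.0, 142.0]
wrist_force: [-2.3, -1.8, 4.9]
opening: 0.0149
```

Contact at the expected height. Release and rise.

arm_command(commands=[{"tx": 0,"ty": 0,"tz": 0,"ax": 0,"ay": 0,"az": 0,"hand": 0.5},{"tx": 0,"ty": 0,"tz": 0,"ax": 0,"ay": 0,"az": 0,"hand": 0.2},{"tx": 0,"ty": 0,"tz": 0,"ax": 0,"ay": 0,"az": 0,"hand": 0.1},{"tx": 0,"ty": 0,"tz": 0,"ax": 0,"ay": 0,"az": 0,"hand": 0.1},{"tx": 0,"ty": 0,"tz": 0,"ax": 0,"ay": 0,"az": 0,"hand": 0.1},{"tx": 0,"ty": 0,"tz": 0,"ax": 0,"ay": 0,"az": 0,"hand": 0.1},{"tx": 0,"ty": 0,"tz": -0.7,"ax": 0,"ay": 0,"az": 0,"hand": 0.1},{"tx": 0,"ty": 0,"tz": -2,"ax": 0,"ay": 0,"az": 0,"hand": 0.1},{"tx": 0,"ty": 0,"tz": -3,"ax": 0,"ay": 0,"az": 0,"hand": 0.1},{"tx": 0,"ty": 0,"tz": -4,"ax": 0,"ay": 0,"az": 0,"hand": 0.1},{"tx": 0,"ty": 0,"tz": -4,"ax": 0,"ay": 0,"az": 0,"hand": 1},{"tx": 0,"ty": 0,"tz": 0,"ax": 0,"ay": 0,"az": 0,"hand": 1},{"tx": 0,"ty": 0,"tz": 0,"ax": 0,"ay": 0,"az": 0,"hand": 1}])

```text
time_s: 29.42
position: [0.5343, 0.1173, 0.2077]
eef_rot: [179.7, 0.3, 142.0]
wrist_force: [-1.0, -0.2, -0.4]
opening: 0.0026
```

```bash
python3 look.py wrist w22;python3 look.py scene s22;python3 go.py .60 -.2 .2 90;python3 - <<'E'
import cv2,numpy as np
s=cv2.imread('pics/s22.png')[140:300,220:430]
cv2.imwrite('pics/c22.png',np.hstack([cv2.resize(s,None,fx=3,fy=3,interpolation=cv2.INTER_CUBIC)]))
E
```

```text
t 29.52 pos [0.5318 0.117  0.204 ] rpy [-179.9696   -0.0407  142.0373] q [   5.0812   14.1927   92.5026    0.0058   73.3551 -136.9578] F [-0.0916 -0.1004 -0.5022] op -0.00011293022320262184
shift cm (before turn) [-24.8775 -20.7965   0.3884]  after turn [-31.6996   6.8204   0.3951] turn [-0.0467 -0.0241 52.0373]
```

View pics/c22.png

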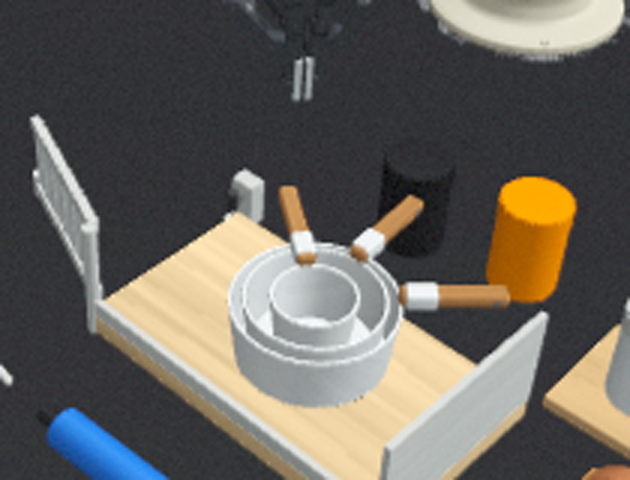

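View pics/w22.png

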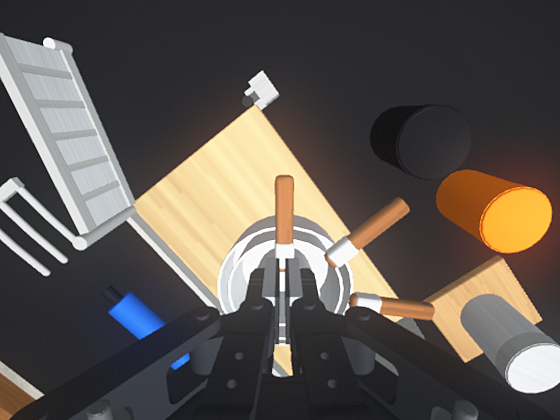

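Run:
```python
from h import *
im=cv2.imread('pics/t16.png');cv2.imwrite('pics/c23.png',cv2.resize(im[110:270,250:400],None,fx=3.7,fy=3.7,interpolation=cv2.INTER_CUBIC))
print('fork tines',cast('top',[(272,147),(310,147),(312,120)],.01)[:,:2])
```

```text
fork tines [[ 0.763   0.0263]
 [ 0.7615 -0.0728]
 [ 0.8335 -0.0796]]
```

View pics/c23.png

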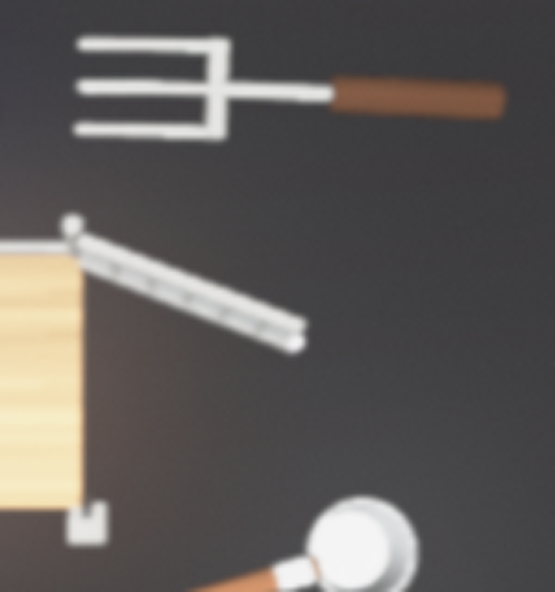

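Run:
```python
from h import *
f=lambda p:(250+p[0]/3.7,110+p[1]/3.7)
bx=np.array([.9998,-.0194]);by=np.array([.0194,.9998]);c=np.array([.593,.181]);hg=c+.08*bx-.15*by
print('hinge calc',hg,'cap',cast('top',[f((72,225))],.11),cast('top',[f((72,225))],.12))
print('free top',cast('top',[f((301,327))],.11),'free low', cast('top',[f((293,345))],.03))
print('catch',cast('top',[f((87,523))],.06))
for nm,p,z in [('top',(301,327),.11),('low',(293,345),.03)]:
    d=cast('top',[f(p)],z)[0,:2]-hg; print(nm,np.hypot(*d),np.degrees(np.arctan2(-d@by,-d@bx)))
# check projecting hinge / deck corner expectations in wrist w22 
st=np.load('pics/w22.npy',allow_pickle=True).item()
print(proj('wrist',[[*hg,.11],[*(c+.09*bx-.15*by),.02],[*(c-.09*bx-.15*by),.02]],st), proj('scene',[[*hg,.11],[*(c-.09*bx-.15*by),.02]]))
```

```text
hinge calc [0.6701 0.0295] cap [[0.6804 0.0321 0.11  ]] [[0.6784 0.032  0.12  ]]
free top [[ 0.6134 -0.1107  0.11  ]] free low [[ 0.611  -0.1162  0.03  ]]
catch [[0.4925 0.0259 0.06  ]]
top 0.1512045110030203 69.08108758766457
low 0.1572040422726843 69.04401830942346
[[ 85.0632 229.4797]
 [127.9493 204.8447]
 [257.2021  99.9359]] [[250.9788 213.3228]
 [299.7383 209.5513]]
```

arm_command(commands=[{"tx": 0,"ty": 0,"tz": 0,"ax": 0,"ay": 0,"az": 4,"hand": 1},{"tx": 0,"ty": 0,"tz": 0,"ax": 0,"ay": 0,"az": 7,"hand": 1},{"tx": 0,"ty": 0,"tz": 0,"ax": 0,"ay": 0,"az": 7,"hand": 1},{"tx": 0,"ty": 0,"tz": 0,"ax": 0,"ay": 0,"az": 7,"hand": 1},{"tx": 0,"ty": 0,"tz": 0,"ax": 0,"ay": 0,"az": 7,"hand": 1},{"tx": 0,"ty": 0,"tz": 0,"ax": 0,"ay": 0,"az": 7,"hand": 1},{"tx": 0,"ty": 0,"tz": 0,"ax": 0,"ay": 0,"az": 7,"hand": 1},{"tx": 0,"ty": 0,"tz": 0,"ax": 0,"ay": 0,"az": 7,"hand": 1},{"tx": 0,"ty": 0,"tz": 0,"ax": 0,"ay": 0,"az": 7,"hand": 1},{"tx": 0,"ty": 0,"tz": 0,"ax": 0,"ay": 0,"az": 7,"hand": 1},{"tx": 0,"ty": 0,"tz": 0,"ax": 0,"ay": 0,"az": 7,"hand": 1},{"tx": 0,"ty": 0,"tz": 0,"ax": 0,"ay": 0,"az": 0,"hand": 1}])

```text
time_s: 30.52
position: [0.5312, 0.1169, 0.2022]
eef_rot: [-179.8, 0.1, 67.9]
wrist_force: [0.2, -0.0, -0.0]
opening: 0.0001
```

```bash
python3 go.py .6687 -.094 .2 68
```

```text
t 30.52 pos [0.5312 0.1169 0.2022] rpy [-179.7697    0.1114   67.9228] q [  5.0777  14.3209  92.5897   0.0063  73.3452 -62.8467] F [ 0.2439 -0.0495 -0.0085] op 9.027180446384904e-05
shift cm (before turn) [-14.3759  20.6707   0.1607]  after turn [-14.4042  20.6505   0.2159] turn [-0.2304  0.1112 -0.0774]
```

arm_command(commands=[{"tx": -1,"ty": 1.5,"tz": 0,"ax": 0,"ay": 0,"az": 0,"hand": 1},{"tx": -1.9,"ty": 2.7,"tz": 0,"ax": 0,"ay": 0,"az": 0,"hand": 1},{"tx": -1.9,"ty": 2.7,"tz": 0,"ax": 0,"ay": 0,"az": 0,"hand": 1},{"tx": -1.9,"ty": 2.7,"tz": 0,"ax": 0,"ay": 0,"az": 0,"hand": 1},{"tx": -1.9,"ty": 2.8,"tz": 0,"ax": 0,"ay": 0,"az": 0,"hand": 1},{"tx": -1.9,"ty": 2.8,"tz": 0,"ax": 0,"ay": 0,"az": 0,"hand": 1},{"tx": -1.9,"ty": 2.8,"tz": 0,"ax": 0,"ay": 0,"az": 0,"hand": 1},{"tx": -1.9,"ty": 2.7,"tz": 0,"ax": 0,"ay": 0,"az": 0,"hand": 1},{"tx": 0,"ty": 0,"tz": 0,"ax": 0,"ay": 0,"az": 0,"hand": 1},{"tx": 0,"ty": 0,"tz": 0,"ax": 0,"ay": 0,"az": 0,"hand": 1},{"tx": 0,"ty": 0,"tz": 0,"ax": 0,"ay": 0,"az": 0,"hand": 1}])

```text
time_s: 31.43
position: [0.6699, -0.0925, 0.2026]
eef_rot: [-179.8, -0.0, 68.1]
wrist_force: [0.5, -0.3, 0.8]
opening: 0.0001
```

```bash
python3 look.py wrist w24; python3 go.py .6687 -.094 .058 68
python3 - <<'E'
from h import *
st=np.load('pics/w24.npy',allow_pickle=True).item()
print(proj('wrist',[[.6134,-.1107,.11],[.6701,.0295,.11]],st))
E
```

```text
t 31.48 pos [ 0.6699 -0.092   0.2032] rpy [-179.8301   -0.0185   68.1364] q [-13.7318  25.4971  75.1954   0.0431  79.4731 -81.8761] F [ 0.1825  0.6549 -0.3708] op 3.252443300024418e-05
shift cm (before turn) [-0.237   0.0063 14.5192]  after turn [-0.2324 -0.0362 14.5193] turn [-0.1699 -0.0183  0.1364]
[[230.4209 157.6   ]
 [434.2191 157.9514]]
```

View pics/w24.png

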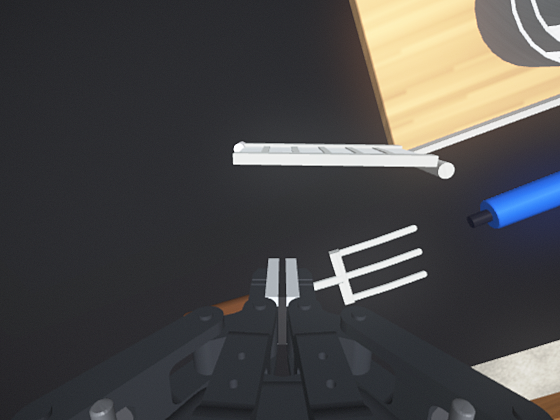

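arm_command(commands=[{"tx": -0.2,"ty": 0,"tz": 2,"ax": 0,"ay": 0,"az": 0,"hand": 1},{"tx": 0,"ty": 0,"tz": 3.5,"ax": 0,"ay": 0,"az": 0,"hand": 1},{"tx": 0,"ty": 0,"tz": 3.5,"ax": 0,"ay": 0,"az": 0,"hand": 1},{"tx": 0,"ty": 0,"tz": 3,"ax": 0,"ay": 0,"az": 0,"hand": 1},{"tx": 0,"ty": 0,"tz": 2.4,"ax": 0,"ay": 0,"az": 0,"hand": 1},{"tx": 0,"ty": 0,"tz": 0,"ax": 0,"ay": 0,"az": 0,"hand": 1},{"tx": 0,"ty": 0,"tz": 0,"ax": 0,"ay": 0,"az": 0,"hand": 1},{"tx": 0,"ty": -1,"tz": 0,"ax": 0,"ay": 0,"az": 0,"hand": 1},{"tx": 0,"ty": -1,"tz": 0,"ax": 0,"ay": 0,"az": 0,"hand": 1},{"tx": 0,"ty": -0.5,"tz": 0,"ax": 0,"ay": 0,"az": 0,"hand": 1},{"tx": 0,"ty": 0,"tz": 0,"ax": 0,"ay": 0,"az": 0,"hand": 1},{"tx": 0,"ty": 0,"tz": 0,"ax": 0,"ay": 0,"az": 0,"hand": 1}])

```text
time_s: 32.48
position: [0.6472, -0.0853, 0.0617]
eef_rot: [179.9, -0.0, 68.1]
wrist_force: [1.1, -0.9, 0.5]
opening: 0.0002
```

```bash
python3 look.py wrist w25; python3 go.py .6687 -.094 .058 68
```

```text
t 32.53 pos [ 0.6475 -0.0856  0.0615] rpy [179.8746  -0.0211  68.0426] q [-13.6297  29.5719  89.6882   0.0031  60.6128 -81.6738] F [0.2524 0.5682 0.2979] op -2.330134659113304e-05
shift cm (before turn) [0.0111 2.2811 0.3507]  after turn [0.0129 2.2818 0.3457] turn [ 0.1254 -0.0212  0.0426]
```

View pics/w25.png

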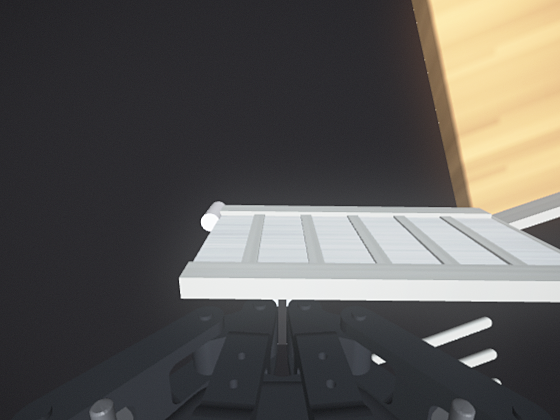

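arm_command(commands=[{"tx": 0,"ty": -0.3,"tz": 0,"ax": 0,"ay": 0,"az": 0,"hand": 1},{"tx": -0.06,"ty": -0.6,"tz": 0,"ax": 0,"ay": 0,"az": 3,"hand": 1},{"tx": -0.06,"ty": -0.6,"tz": 0,"ax": 0,"ay": 0,"az": 3,"hand": 1},{"tx": -0.06,"ty": -0.6,"tz": 0,"ax": 0,"ay": 0,"az": 3,"hand": 1},{"tx": -0.06,"ty": -0.6,"tz": 0,"ax": 0,"ay": 0,"az": 3,"hand": 1},{"tx": -0.06,"ty": -0.6,"tz": 0,"ax": 0,"ay": 0,"az": 3,"hand": 1},{"tx": -0.06,"ty": -0.6,"tz": 0,"ax": 0,"ay": 0,"az": 3,"hand": 1},{"tx": -0.06,"ty": -0.6,"tz": 0,"ax": 0,"ay": 0,"az": 3,"hand": 1},{"tx": -0.06,"ty": -0.6,"tz": 0,"ax": 0,"ay": 0,"az": 3,"hand": 1},{"tx": -0.06,"ty": -0.6,"tz": 0,"ax": 0,"ay": 0,"az": 3,"hand": 1},{"tx": -0.06,"ty": -0.6,"tz": 0,"ax": 0,"ay": 0,"az": 3,"hand": 1},{"tx": 0,"ty": 0,"tz": 0,"ax": 0,"ay": 0,"az": 0,"hand": 1}])

```text
time_s: 33.53
position: [0.5916, -0.0542, 0.0603]
eef_rot: [-179.9, 0.0, 38.0]
wrist_force: [0.3, 0.3, -0.9]
opening: -0.0001
```

```bash
python3 look.py wrist w26; python3 look.py top t26
python3 - <<'E'
from station import r
from h import *
s=r.read_state();hg=np.array([.6701,.0295]);ps=np.radians(s['eef_rot'][2])
tx=np.array([np.cos(ps),np.sin(ps)]);ty=np.array([np.sin(ps),-np.cos(ps)]);v=s['position'][:2]-hg
print(s['position'],s['eef_rot'],s['wrist_force'],'r',-v@tx,'s',v@ty,'theta tool',s['eef_rot'][2]+1.1)
E
```

```text
[ 0.5928 -0.0549  0.0604] [179.9795  -0.0179  38.1204] [ 0.192  -0.2639  0.7351] r 0.11293945136798315 s 0.018652936583030116 theta tool 39.22041405897538
```

View pics/w26.png

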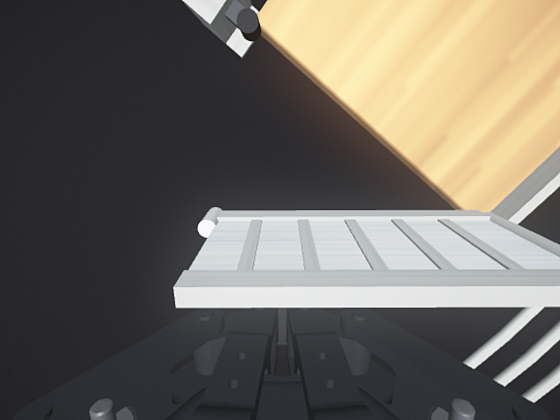

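View pics/t26.png

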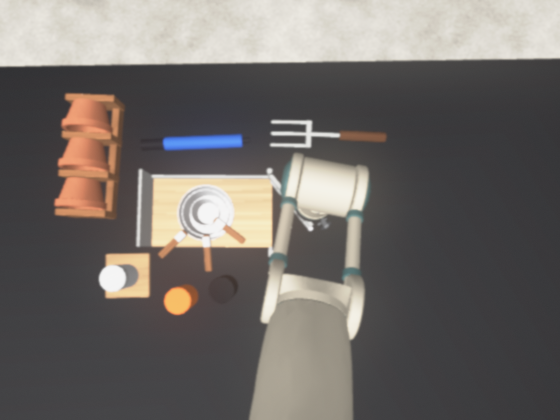

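arm_command(commands=[{"tx": -0.06,"ty": -0.6,"tz": 0,"ax": 0,"ay": 0,"az": 3,"hand": 1},{"tx": -0.06,"ty": -0.6,"tz": 0,"ax": 0,"ay": 0,"az": 3,"hand": 1},{"tx": -0.06,"ty": -0.6,"tz": 0,"ax": 0,"ay": 0,"az": 3,"hand": 1},{"tx": -0.06,"ty": -0.6,"tz": 0,"ax": 0,"ay": 0,"az": 3,"hand": 1},{"tx": -0.06,"ty": -0.6,"tz": 0,"ax": 0,"ay": 0,"az": 3,"hand": 1},{"tx": -0.06,"ty": -0.6,"tz": 0,"ax": 0,"ay": 0,"az": 3,"hand": 1},{"tx": -0.06,"ty": -0.6,"tz": 0,"ax": 0,"ay": 0,"az": 3,"hand": 1},{"tx": -0.06,"ty": -0.6,"tz": 0,"ax": 0,"ay": 0,"az": 3,"hand": 1},{"tx": -0.06,"ty": -0.6,"tz": 0,"ax": 0,"ay": 0,"az": 3,"hand": 1},{"tx": -0.06,"ty": -0.6,"tz": 0,"ax": 0,"ay": 0,"az": 3,"hand": 1},{"tx": 0,"ty": 0,"tz": 0,"ax": 0,"ay": 0,"az": 0,"hand": 1},{"tx": 0,"ty": 0,"tz": 0,"ax": 0,"ay": 0,"az": 0,"hand": 1}])

```text
time_s: 34.63
position: [0.563, -0.0034, 0.0604]
eef_rot: [180.0, -0.0, 8.2]
wrist_force: [-0.2, -0.0, 0.3]
opening: -0.0002
```

```bash
cat > gs.py <<'E'
from station import r
from h import *
s=r.read_state();hg=np.array([.6701,.0295]);ps=np.radians(s['eef_rot'][2])
tx=np.array([np.cos(ps),np.sin(ps)]);ty=np.array([np.sin(ps),-np.cos(ps)]);v=s['position'][:2]-hg
print(s['position'],s['eef_rot'],s['wrist_force'],'r',-v@tx,'s',v@ty,'theta tool',s['eef_rot'][2]+1.1)
E
python3 look.py wrist w27;python3 gs.py
```

```text
[ 0.563  -0.0036  0.0603] [179.9832  -0.0349   8.1441] [-0.1867 -0.0536 -0.1903] r 0.11067433733169722 s 0.017617577537373228 theta tool 9.24405090904722
```

View pics/w27.png

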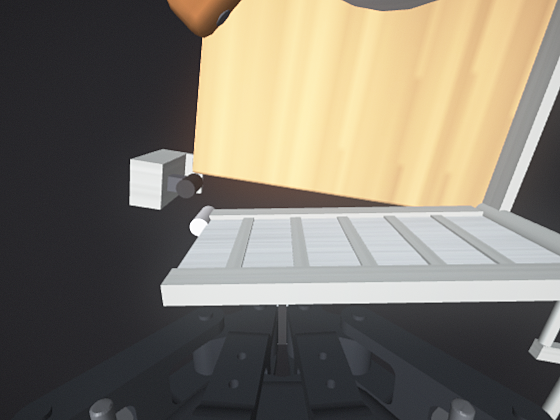

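arm_command(commands=[{"tx": -0.02,"ty": -0.2,"tz": 0,"ax": 0,"ay": 0,"az": 1,"hand": 1},{"tx": -0.02,"ty": -0.2,"tz": 0,"ax": 0,"ay": 0,"az": 1,"hand": 1},{"tx": -0.02,"ty": -0.2,"tz": 0,"ax": 0,"ay": 0,"az": 1,"hand": 1},{"tx": -0.02,"ty": -0.2,"tz": 0,"ax": 0,"ay": 0,"az": 1,"hand": 1},{"tx": -0.02,"ty": -0.2,"tz": 0,"ax": 0,"ay": 0,"az": 1,"hand": 1},{"tx": -0.02,"ty": -0.2,"tz": 0,"ax": 0,"ay": 0,"az": 1,"hand": 1},{"tx": 0,"ty": 0,"tz": 0,"ax": 0,"ay": 0,"az": 0,"hand": 1},{"tx": 0,"ty": 0,"tz": 0,"ax": 0,"ay": 0,"az": 0,"hand": 1}])

```text
time_s: 35.35
position: [0.5601, 0.0075, 0.0603]
eef_rot: [179.9, 0.0, 2.1]
wrist_force: [-0.4, -5.2, 0.8]
opening: 0.0002
```

```bash
python3 look.py wrist w28;python3 gs.py
```

```text
[0.5601 0.0075 0.0603] [179.8858   0.0074   2.0737] [-0.612  -4.7562 -0.4272] r 0.11072290934825721 s 0.017984155794278575 theta tool 3.173722120824777
```

View pics/w28.png

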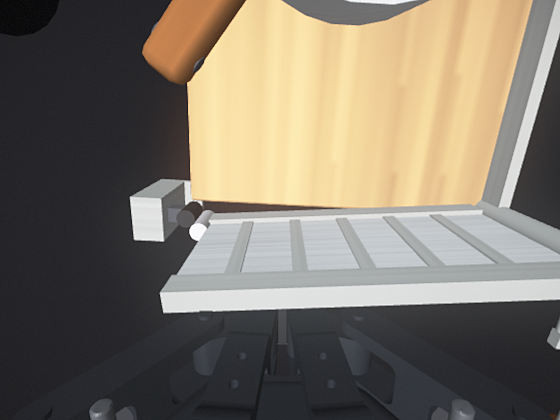

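arm_command(commands=[{"tx": -0.02,"ty": -0.2,"tz": 0,"ax": 0,"ay": 0,"az": 1,"hand": 1},{"tx": -0.02,"ty": -0.2,"tz": 0,"ax": 0,"ay": 0,"az": 1,"hand": 1},{"tx": -0.02,"ty": -0.2,"tz": 0,"ax": 0,"ay": 0,"az": 1,"hand": 1},{"tx": 0,"ty": 0,"tz": 0,"ax": 0,"ay": 0,"az": 0,"hand": 1},{"tx": 0,"ty": 0,"tz": 0,"ax": 0,"ay": 0,"az": 0,"hand": 1}])

```text
time_s: 35.82
position: [0.5592, 0.0146, 0.0603]
eef_rot: [-180.0, 0.0, -1.0]
wrist_force: [0.1, -2.0, -0.6]
opening: -0.0002
```

```bash
python3 look.py wrist w29;python3 gs.py
```

```text
[0.5592 0.0146 0.0603] [-179.984     0.0185   -0.9579] [-1.0473 -2.4381  0.745 ] r 0.11060222360398415 s 0.01672933692761499 theta tool 0.14206455960484576
```

View pics/w29.png

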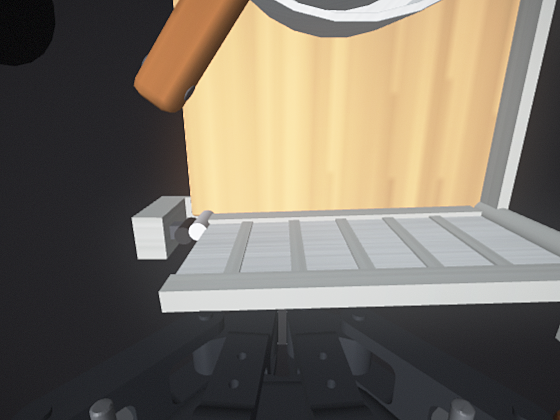

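arm_command(commands=[{"tx": 0,"ty": -0.15,"tz": 0,"ax": 0,"ay": 0,"az": 0,"hand": 1},{"tx": 0,"ty": -0.15,"tz": 0,"ax": 0,"ay": 0,"az": 0,"hand": 1},{"tx": 0,"ty": 0,"tz": 0,"ax": 0,"ay": 0,"az": 0,"hand": 1},{"tx": 0,"ty": 0,"tz": 0,"ax": 0,"ay": 0,"az": 0,"hand": 1}])

```text
time_s: 36.2
position: [0.5597, 0.0181, 0.0603]
eef_rot: [-180.0, -0.0, -1.0]
wrist_force: [0.8, -0.4, 0.4]
opening: 0.0001
```

```bash
python3 look.py wrist w30;python3 gs.py
python3 - <<'E'
import cv2,numpy as np
a=cv2.imread('pics/w29.png')[180:320,120:320];b=cv2.imread('pics/w30.png')[180:320,120:320]
cv2.imwrite('pics/c30.png',cv2.resize(np.hstack([a,b]),None,fx=2,fy=2))
E
```

```text
[0.5597 0.018  0.0603] [-179.9674   -0.0213   -0.957 ] [-0.5187  0.1437  0.0847] r 0.11023021730853626 s 0.013356814587216156 theta tool 0.14300279551764883
```

View pics/c30.png

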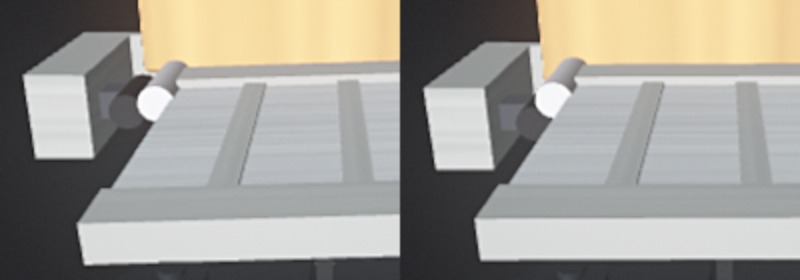

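arm_command(commands=[{"tx": 0,"ty": -0.15,"tz": 0,"ax": 0,"ay": 0,"az": 0,"hand": 1},{"tx": 0,"ty": -0.15,"tz": 0,"ax": 0,"ay": 0,"az": 0,"hand": 1},{"tx": 0,"ty": 0,"tz": 0,"ax": 0,"ay": 0,"az": 0,"hand": 1},{"tx": 0,"ty": 0,"tz": 0,"ax": 0,"ay": 0,"az": 0,"hand": 1}])

```text
time_s: 36.58
position: [0.5597, 0.0192, 0.0604]
eef_rot: [179.9, -0.0, -0.9]
wrist_force: [0.1, -5.1, -0.2]
opening: 0.0004
```

```bash
python3 gs.py
```

```text
[0.5597 0.0192 0.0604] [179.858   -0.0139  -0.9248] [ 0.1299 -5.1151 -0.174 ] r 0.11026715365242039 s 0.01212755160700387 theta tool 0.17518746452615164
```

arm_command(commands=[{"tx": 0,"ty": -0.2,"tz": 0,"ax": 0,"ay": 0,"az": 0,"hand": 1},{"tx": 0,"ty": 0,"tz": 0,"ax": 0,"ay": 0,"az": 0,"hand": 1},{"tx": 0,"ty": 0,"tz": 0,"ax": 0,"ay": 0,"az": 0,"hand": 1}])

```text
time_s: 36.83
position: [0.5597, 0.0191, 0.0604]
eef_rot: [179.7, -0.0, -0.9]
wrist_force: [-1.1, -10.4, 0.6]
opening: -0.0004
```

arm_command(commands=[{"tx": 0,"ty": 0.5,"tz": 0,"ax": 0,"ay": 0,"az": 0,"hand": 1},{"tx": 0,"ty": 1,"tz": 0,"ax": 0,"ay": 0,"az": 0,"hand": 1},{"tx": 0,"ty": 1.5,"tz": 0,"ax": 0,"ay": 0,"az": 0,"hand": 1},{"tx": 0,"ty": 2,"tz": 0,"ax": 0,"ay": 0,"az": 0,"hand": 1},{"tx": 0,"ty": 1,"tz": 0,"ax": 0,"ay": 0,"az": 0,"hand": 1},{"tx": 0,"ty": 0,"tz": -3,"ax": 0,"ay": 0,"az": 0,"hand": 1},{"tx": 0,"ty": 0,"tz": -4,"ax": 0,"ay": 0,"az": 0,"hand": 1},{"tx": 0,"ty": 0,"tz": -4,"ax": 0,"ay": 0,"az": 0,"hand": 1},{"tx": 0,"ty": 0,"tz": -4,"ax": 0,"ay": 0,"az": 0,"hand": 1},{"tx": 0,"ty": 3,"tz": 0,"ax": 0,"ay": 0,"az": 0,"hand": 1},{"tx": 0,"ty": 4,"tz": 0,"ax": 0,"ay": 0,"az": 0,"hand": 1},{"tx": 0,"ty": 4,"tz": 0,"ax": 0,"ay": 0,"az": 0,"hand": 1},{"tx": 0,"ty": 4,"tz": 0,"ax": 0,"ay": 0,"az": 0,"hand": 1},{"tx": 0,"ty": 4,"tz": 0,"ax": 0,"ay": 0,"az": 0,"hand": 1},{"tx": 0,"ty": 4,"tz": 0,"ax": 0,"ay": 0,"az": 0,"hand": 1},{"tx": 0,"ty": 0,"tz": 0,"ax": 0,"ay": 0,"az": 0,"hand": 1}])

```text
time_s: 38.17
position: [0.5545, -0.2753, 0.2098]
eef_rot: [179.7, -0.1, -1.3]
wrist_force: [0.6, -0.2, 0.8]
opening: -0.0004
```

```bash
python3 look.py top t31; python3 look.py scene s31
python3 - <<'E'
import cv2,numpy as np
t=cv2.imread('pics/t31.png');s=cv2.imread('pics/s31.png')
cv2.imwrite('pics/ct31.png',cv2.resize(t[150:310,80:290],None,fx=3.7,fy=3.7,interpolation=cv2.INTER_CUBIC))
cv2.imwrite('pics/cs31.png',cv2.resize(s[140:340,220:490],None,fx=2.9,fy=2.9,interpolation=cv2.INTER_CUBIC))
E
```

```text
(no output)
```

View pics/ct31.png

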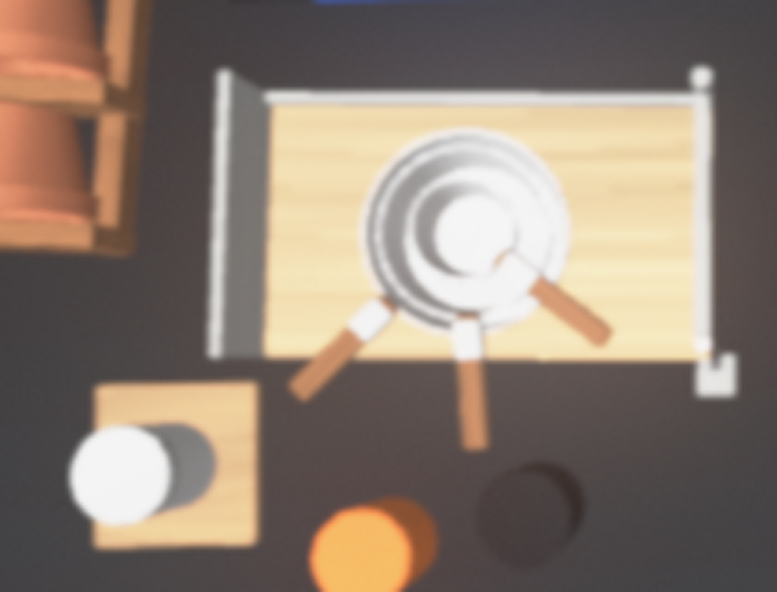

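View pics/cs31.png

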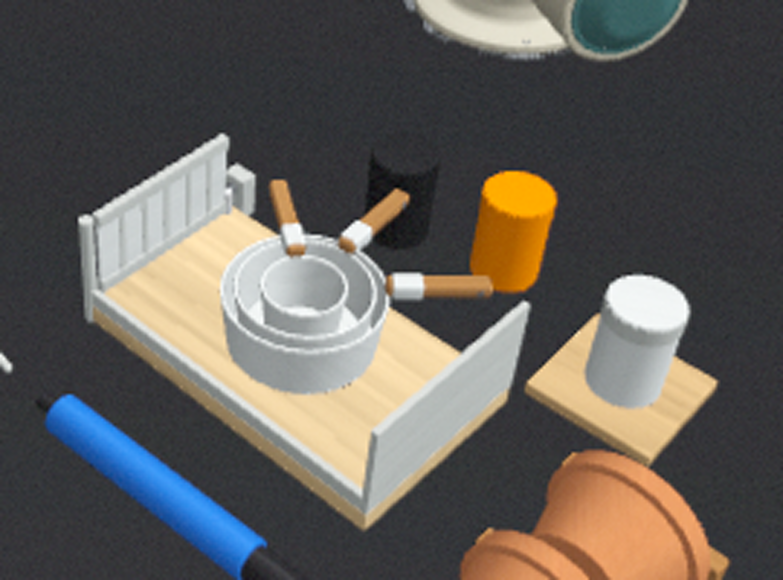

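Run:
```python
from h import *
a=cv2.imread('pics/top0.png');b=cv2.imread('pics/t31.png')
for n,(x0,y0,x1,y1) in dict(fork=(262,112,392,156),pump=(138,130,250,155),orange=(160,284,200,318),black=(205,274,242,305)).items():
    print(n,np.abs(a[y0:y1,x0:x1].astype(int)-b[y0:y1,x0:x1]).mean())
f=lambda p:(80+p[0]/3.7,150+p[1]/3.7)
E=[cast('top',[f(p)],z)[0,:2] for p,z in (((300,390),.085),((476,445),.089),((602,336),.093))]
print('handle end gaps',[np.hypot(*(E[i]-E[j])) for i,j in ((0,1),(1,2),(0,2))])
print('tin',cast('top',[f((121,475))],.102),'gate ends',cast('top',[f((703,92)),f((702,335))],.11)[:,:2])
from station import r; s=r.read_state(); print(s['time_s'],s['position'],s['qd'],s['wrist_force'])
```

```text
fork 2.2518065268065266
pump 1.8863095238095238
orange 1.4262254901960785
black 1.7294391165358907
handle end gaps [np.float64(0.11849472329351367), np.float64(0.10515192765077772), np.float64(0.19591863187528288)]
tin [[0.4365 0.3968 0.102 ]] gate ends [[0.6708 0.031 ]
 [0.5178 0.0337]]
38.2667 [ 0.5543 -0.2689  0.2097] [ 2.5535 -1.1271  1.3454  0.6244  0.5731  0.1646] [-0.7925  0.4555 -0.5132]
```

Everything checks out; let the arm settle and hand in.

arm_command(commands=[{"tx": 0,"ty": 0,"tz": 0,"ax": 0,"ay": 0,"az": 0,"hand": 1},{"tx": 0,"ty": 0,"tz": 0,"ax": 0,"ay": 0,"az": 0,"hand": 1},{"tx": 0,"ty": 0,"tz": 0,"ax": 0,"ay": 0,"az": 0,"hand": 1},{"tx": 0,"ty": 0,"tz": 0,"ax": 0,"ay": 0,"az": 0,"hand": 1}])

```text
time_s: 38.6
position: [0.5549, -0.2661, 0.2105]
eef_rot: [-180.0, -0.0, -0.9]
wrist_force: [-0.0, 0.4, -0.2]
opening: -0.0
```

```bash
python3 -c "
from station import r
print(r.hand_in())"
```

```text
the job is handed in; nothing more can be done
None
```

I finished the job in the order asked and handed it in at 38.6 s. I stood the tin on the board, then nested pan2 in pan1 and pan4 in pan2. Pan3 was absent. Last, I pushed the gate shut past its catch.

- **Tin:** it stands upright near the middle of the board, about 2–4 mm from the centre as measured.
- **Pans:** pan2 and pan4 touched down within about 1 mm of the height expected for fully seated, and they look level in the scene image. I did not measure the level numerically.
- **Handles:** the gaps between handle ends are about 118, 105 and 196 mm, against the 50 mm required.
- **Gate:** the nose is past the roller. A further push met a firm stop at about 10 N with no movement, and the gate stands along the deck edge in the top view.
- **Fork, pump and look-alike tins:** their patches of the top view are unchanged from the start.

No check failed. The cameras and the arm's own readings differed by up to about 4 mm in places. I averaged them, and that stayed within the 8 mm clearance of the nest.

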